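Pack two take-home kits at a cosmetics workshop

TASK

Make up the two take-home kits from the bottles and pots on the table: the wooden tray gets the black-lidded amber jar in its dark lined bay and the red-capped bottle and the white dropper bottle in its two plain bays, one each, either way round; the white tray gets the silver pot in its dark lined bay and the green-capped bottle in its plain bay. Set each thing down gently, without dropping it, so that it stands upright flat on the floor of its bay, in any order. Leave the blue-capped bottle and the yellow-lidded pot standing where they are.

Things in the scene. Friction and masses are not known exactly. Their poses are not given: they have to be found in the camera images.
- red_bottle_mid (a point): Small amber glass bottle with red cap, to be packed; 36 mm in diameter, 106 mm tall, standing upright: straight glass body up to 76 mm, then a red cap 26 mm in diameter; red label band round the body; about 0.11 kg. The point is on its axis half-way up, 53 mm above its underside, z up. Round: grasp it from any side.
- dropper_bottle_mid (a point): Small amber glass dropper bottle with a white collar and white squeeze bulb on top, to be packed; 32 mm in diameter, 110 mm tall, standing upright: straight glass body up to 70 mm with a white paper label, then collar and bulb 22 mm wide or less; about 0.08 kg. The point is on its axis half-way up, 55 mm above its underside, z up. Round: grasp it from any side.
- green_bottle_mid (a point): Small amber glass bottle with green cap, to be packed; 36 mm in diameter, 106 mm tall, standing upright: straight glass body up to 76 mm, then a green cap 26 mm in diameter; green label band round the body; about 0.11 kg. The point is on its axis half-way up, 53 mm above its underside, z up. Round: grasp it from any side.
- amber_jar_mid (a point): Squat amber glass jar with a black lid and white paper label, to be packed; 54 mm in diameter, 60 mm tall, standing upright; about 0.16 kg. The point is on its axis half-way up, 30 mm above its underside, z up. Round: grasp it from any side.
- silver_pot_mid (a point): Squat bare-metal (silver) pot with metal lid, to be packed; 54 mm in diameter, 60 mm tall, standing upright; about 0.12 kg. The point is on its axis half-way up, 30 mm above its underside, z up. Round: grasp it from any side.
- blue_bottle_mid (a point): Small amber glass bottle with blue cap, NOT wanted, stays where it is; 36 mm in diameter, 106 mm tall, standing upright: straight glass body up to 76 mm, then a blue cap 26 mm in diameter; blue label band round the body; about 0.11 kg. The point is on its axis half-way up, 53 mm above its underside, z up. Round: grasp it from any side.
- yellow_pot_mid (a point): Squat white pot with a yellow lid, NOT wanted, stays where it is; 54 mm in diameter, 60 mm tall, standing upright; about 0.12 kg. The point is on its axis half-way up, 30 mm above its underside, z up. Round: grasp it from any side.
- wood_tray: Brown wooden kit tray, fixed to the table, 238 mm long (y) by 82 mm wide (x), walls 4 mm thick, rim and dividers 10 mm above the table. A row along y of three square bays, each 74 mm inside, floor 4 mm above the table. Origin: centre of its underside, on the table, z up. Bay centres, all at x = 0: y = +78 mm (dark lined), y = 0 and y = -78 mm (plain). Dark lined = black rubber on the floor.
- white_tray: White plastic kit tray, fixed to the table, 160 mm long (y) by 82 mm wide (x), walls 4 mm thick, rim and dividers 10 mm above the table. A row along y of two square bays, each 74 mm inside, floor 4 mm above the table. Origin: centre of its underside, on the table, z up. Bay centres, all at x = 0: y = +39 mm (dark lined) and y = -39 mm (plain). Dark lined = black rubber on the floor.
Things that resemble listed ones, but are neither listed nor needed, are in the scene too. What is shaped like the part that bears amber_jar_mid but pink, purple or turquoise is not meant.

How it is judged (in metres and radians):
At the end, for the whole second after the job is handed in: Each of the five things stands in its own right bay (see goal), within 22 mm of the bay centre each way, upright to 0.1 rad, underside within 4 mm of the bay floor, at rest (under 0.02 m/s) and released. Blue-capped bottle and yellow-lidded pot upright within 20 mm of where they began (x of amber_jar_mid in the frame of wood_tray between -0.022 and 0.022 m and y of amber_jar_mid in the frame of wood_tray between 0.056 and 0.1 m and z of amber_jar_mid in the frame of wood_tray between 0.03 and 0.038 m and angle between each of amber_jar_mid, silver_pot_mid, green_bottle_mid, blue_bottle_mid, yellow_pot_mid's own z axis and vertical below 0.1 rad and x of silver_pot_mid in the frame of white_tray between -0.022 and 0.022 m and y of silver_pot_mid in the frame of white_tray between 0.017 and 0.061 m and z of silver_pot_mid in the frame of white_tray between 0.03 and 0.038 m and x of green_bottle_mid in the frame of white_tray between -0.022 and 0.022 m and y of green_bottle_mid in the frame of white_tray between -0.061 and -0.017 m and z of green_bottle_mid in the frame of white_tray between 0.053 and 0.061 m and (((x of red_bottle_mid in the frame of wood_tray between -0.022 and 0.022 m and y of red_bottle_mid in the frame of wood_tray between -0.022 and 0.022 m and z of red_bottle_mid in the frame of wood_tray between 0.053 and 0.061 m and angle between red_bottle_mid's own z axis and vertical below 0.1 rad) and (x of dropper_bottle_mid in the frame of wood_tray between -0.022 and 0.022 m and y of dropper_bottle_mid in the frame of wood_tray between -0.1 and -0.056 m and z of dropper_bottle_mid in the frame of wood_tray between 0.055 and 0.063 m and angle between dropper_bottle_mid's own z axis and vertical below 0.1 rad)) or ((x of red_bottle_mid in the frame of wood_tray between -0.022 and 0.022 m and y of red_bottle_mid in the frame of wood_tray between -0.1 and -0.056 m and z of red_bottle_mid in the frame of wood_tray between 0.053 and 0.061 m and angle between red_bottle_mid's own z axis and vertical below 0.1 rad) and (x of dropper_bottle_mid in the frame of wood_tray between -0.022 and 0.022 m and y of dropper_bottle_mid in the frame of wood_tray between -0.022 and 0.022 m and z of dropper_bottle_mid in the frame of wood_tray between 0.055 and 0.063 m and angle between dropper_bottle_mid's own z axis and vertical below 0.1 rad))) and linear speed of each of red_bottle, dropper_bottle, green_bottle, amber_jar, silver_pot below 0.02 m/s and distance of each of blue_bottle_mid, yellow_pot_mid from where it was at the start of the episode below 0.02 m); the robot touches nothing.
It fails at once if the blue-capped bottle is pushed, moved or knocked over (more than 20 mm from where it stood) (distance of blue_bottle_mid from where it was at the start of the episode above 0.02 m).
It fails at once if the yellow-lidded pot is pushed, moved or knocked over (more than 20 mm from where it stood) (distance of yellow_pot_mid from where it was at the start of the episode above 0.02 m).
It fails at once if a thing to be packed is dropped or thrown (moves faster than 0.6 m/s while the fingers do not touch it; a fall of about 20 mm) ((linear speed of red_bottle above 0.6 m/s and contact force between red_bottle and the fingers below 0.05 N) or (linear speed of dropper_bottle above 0.6 m/s and contact force between dropper_bottle and the fingers below 0.05 N) or (linear speed of green_bottle above 0.6 m/s and contact force between green_bottle and the fingers below 0.05 N) or (linear speed of amber_jar above 0.6 m/s and contact force between amber_jar and the fingers below 0.05 N) or (linear speed of silver_pot above 0.6 m/s and contact force between silver_pot and the fingers below 0.05 N)).
It also fails if it takes over 120 s, if anything falls off the work surface, if the arm or the gripper's body presses on something with over 40 N, if the wrist force passes 120 N, or if a joint passes its speed limit or range.

ROBOT

A 6-joint arm with a two-finger parallel gripper is mounted at the origin on the work surface. World frame = base frame: x ahead of the robot, y to its left, z up, the work surface at z = 0. Lengths are in mm, angles in rad, forces in N, time in s.
With the tool pointing down it reaches from about 350 to 975 mm from the base axis. Payload 7.1 kg.
Tool frame: the origin (TCP) lies between the finger pads; the fingertips stand 8 mm ahead of it and the grasp point (between the pads) lies 11 mm behind it; x points along the fingers, y is the direction in which the jaws open and shut, and the axes are right-handed (so a half turn about x gives the same grasp; the last joint's range is limited). The gripper opens to 88 mm and grips with 3 to 60 N. Pads are 20 mm wide; open, the fingers measure 115 mm over their backs; the gripper's body (75 mm by 178 mm) begins 61 mm behind the grasp point.
Start: joints at [1.296, 0.423, 1.63, -0, 1.089, -0.019], TCP at [158.106, 604.655, 200.175] pointing down, gripper open.
Joint ranges: [-3, 3], [-0.9, 2.11], [0.09, 2.58], [-1.31, 4.45], [0.11, 2.69], [-2.54, 2.54]. Speed limits (rad/s): [2.39, 2.39, 3.01, 3.14, 3.14, 3.14].

INTERFACE

Orientations are given as a rotation vector (axis times angle).
In Python, from workcell import ctrl gives the robot as it stands.
- The arm moves only by the tool apply_moves, never from a script. Its argument "increments" is a list of rows, each an object with "gripper": the opening in per cent of the stroke, from 0 (shut) to 100 (fully open); "delta_pos": the shift along the tool's x, y, z in cm, a list of three; "dr": the turn, a rotation vector about the tool's x, y, z in rad, a list of three. In form: [{"gripper": gripper, "delta_pos": [dx, dy, dz], "dr": [ax, ay, az]}, ...]. A call has exactly 5 rows; each row shifts and turns the commanded pose from where the row before left it, along the tool's axes as they then stand; what a row does not reach is not made up. A row lasts 1/12 s, in which the tool goes at most 41.7 mm and 7.16 degrees, less where a joint would pass 70% of its speed; a pose out of reach is approached as far as the arm can. A call with a gripper value outside its range is refused whole. The fingers move at their own pace and stop on an object; the grip force is fixed at half the most. Time passes only in rows, so rows that do not move let the fingers close, or fill a call up. It gives the time, the measured TCP pose, the force and the opening at its end, in the units of the state.
- ctrl.get_obs(): the state, without advancing time (a new reading comes with each control period).
- ctrl.get_image(name): name is "side" or "top" or "wrist"; returns a dict with "img" (420x560x3 uint8, red, green, blue), "range_z" (420x560 float32, mm along the optical axis (not along the pixel's ray), 0 where there is no reading), "mtx" (3x3 intrinsics, pixels), "rvec" (rotation vector, rad) and "tvec" (3), from world to camera coordinates, as OpenCV has them. Camera axes: x right, y down, z forward; pixel columns grow to the right and rows downward; lengths in mm; the calibration is good to about 2 mm. A picture is of the moment at which its call begins.
- ctrl.close_job(): hands the job in, once; it reports no verdict.
The state is a dict: "t": time; "qpos": joint angles; "qvel": joint speeds; "joint_torque": joint torques, N m; "ee_pos": TCP position; "orientation": TCP orientation; "ft_force": force on the tool from outside, world axes, zero at the start; "moment": the same for the moment, N m; "width": finger opening in mm.
Only numpy, scipy, OpenCV 4.12 (cv2) and the standard library are available. Lean on these libraries where they do the work, as an engineer would, in place of code of your own. Each camera call takes 0.05 s, during which the arm holds its last target. There are 200 camera calls.

## Working session

There is one attempt and no reset: what is moved stays moved. The work goes in short steps, Python scripts to look and compute and a tool call to move; the robot and the scene stay as the last step left them, time stands still between calls to the robot, and variables do not carry over. Pictures are saved under pics/ and viewed, about 12 in all and at most 16, crops included, and the job is handed in when it is done.

Besides the shell and the picture viewer there is one more tool, called in YAML: its name, and indented under it one key for each argument. apply_moves: Moves the arm, as the interface text tells. Its arguments: {"type":"object","properties":{"increments":{"type":"array","items":{"type":"object","properties":{"gripper":{"type":"number"},"delta_pos":{"type":"array","items":{"type":"number"}},"dr":{"type":"array","items":{"type":"number"}}}}}},"required":["increments"]}

```bash
mkdir -p pics; ls; cat > h.py <<'E'
import numpy as np, cv2
from workcell import ctrl
def cloud(name):
    d=ctrl.get_image(name); z=d["range_z"]; K=np.array(d["mtx"]); R=cv2.Rodrigues(np.array(d["rvec"],float))[0]; t=np.array(d["tvec"],float).ravel()
    v,u=np.indices(z.shape)
    P=np.stack([(u-K[0,2])/K[0,0]*z,(v-K[1,2])/K[1,1]*z,z],-1)
    W=(P-t)@R; W[z==0]=np.nan
    return d["img"],W
def save(n,img): cv2.imwrite("pics/"+n+".png",cv2.cvtColor(img,cv2.COLOR_RGB2BGR))
E
python3 - <<'E'
from h import *
o=ctrl.get_obs()
print({k:np.round(v,3) for k,v in o.items()})
for n in("top","side"):
    i,W=cloud(n); save(n+"0",i); np.savez(n+"0.npz",i=i,W=W)
    print(n,[np.round(np.nanpercentile(W[...,k],[1,50,99])) for k in range(3)])
E
```

```text
pics
{'t': np.float64(0.0), 'qpos': array([ 1.296,  0.424,  1.631,  0.   ,  1.089, -0.019]), 'qvel': array([ 0.002,  0.   , -0.001,  0.001,  0.   , -0.   ]), 'joint_torque': array([-0.0000e+00, -5.4463e+01, -2.7367e+01,  6.4000e-02,  2.3000e-02,
       -0.0000e+00]), 'ee_pos': array([157.924, 604.114, 199.405]), 'orientation': array([ 0.2  ,  1.562, -0.202]), 'ft_force': array([ 0.275, -0.954,  0.1  ]), 'moment': array([ 0.044, -0.075,  0.036]), 'width': np.float64(87.782)}
top [array([  35.,  588., 1567.]), array([-1100.,    26.,  1221.]), array([-758.,   -0.,  173.])]
side [array([ -74.,  599., 1573.]), array([-678.,    0., 2427.]), array([-575.,    2.,  370.])]
```

View pics/top0.png

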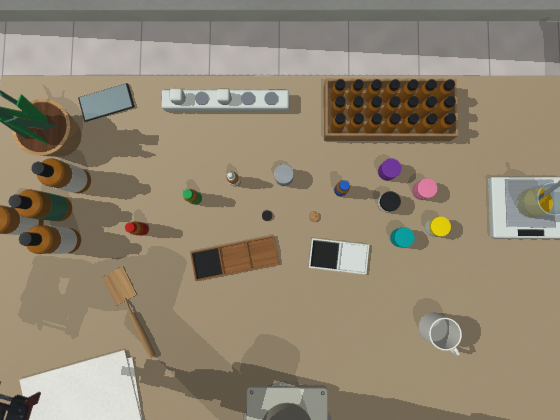

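View pics/side0.png

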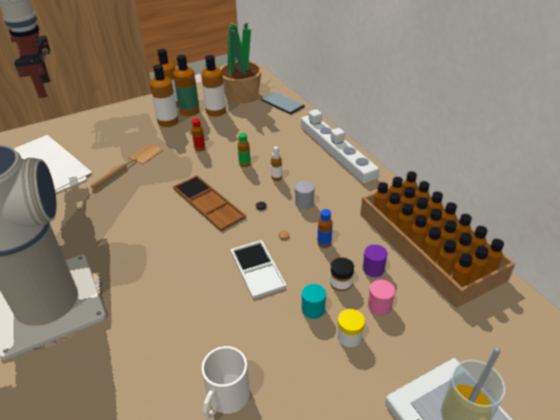

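```bash
cat > m.py <<'E'
from h import *
S=dict(red=(131,228),green=(190,194),drop=(231,174),silver=(283,172),blue=(343,187),jar=(390,201),purple=(390,168),pink=(428,188),turq=(403,236),yellow=(441,226),disc1=(267,215),disc2=(314,216))
d=np.load("top0.npz"); W=d["W"]
w2=np.load("side0.npz")["W"].reshape(-1,3)
for n,(u,v) in S.items():
    p=W[v-9:v+10,u-9:u+10].reshape(-1,3); p=p[~np.isnan(p[:,0])]
    zt=np.percentile(p[:,2],97); q=p[p[:,2]>zt-6]
    c,r=cv2.minEnclosingCircle(q[:,:2].astype(np.float32))
    s=w2[(np.hypot(*(w2[:,:2]-c).T)<45)&(w2[:,2]>zt-6)]
    c2,r2=cv2.minEnclosingCircle(s[:,:2].astype(np.float32)) if len(s)>3 else((0,0),0)
    print(n,"z",round(zt),"top",np.round(c),round(r),len(q),"side",np.round(c2),round(r2),len(s))
for n,(a,b,cc,dd),L in(("wood",(185,232,285,284),238),("white",(304,234,376,278),160)):
    p=W[b:dd,a:cc].reshape(-1,3); m=(p[:,2]>7)&(p[:,2]<16)
    I=d["i"][b:dd,a:cc].reshape(-1,3).astype(int)
    for src in("rim",):
        q=p[m]; rc=cv2.minAreaRect(q[:,:2].astype(np.float32)); bx=cv2.boxPoints(rc)
        print(n,len(q),np.round(rc[0]),np.round(rc[1]),round(rc[2],1)); print(np.round(bx).tolist())
i,_=d["i"],0
save("topcrop",cv2.resize(i[150:290,180:460],None,fx=2.8,fy=2.8,interpolation=cv2.INTER_CUBIC))
E
python3 m.py
```

```text
red z 108 top [534. 409.] 13 78 side [536. 408.] 15 40
green z 108 top [622. 262.] 13 77 side [623. 260.] 15 50
drop z 108 top [672. 152.] 8 28 side [671. 151.] 8 23
silver z 64 top [685.  12.] 26 227 side [682.  12.] 30 210
blue z 108 top [ 647. -146.] 13 71 side [ 646. -147.] 14 79
jar z 63 top [ 612. -275.] 27 247 side [ 611. -277.] 28 351
purple z 64 top [ 701. -278.] 26 237 side [ 700. -278.] 29 321
pink z 63 top [ 646. -374.] 27 240 side [ 646. -374.] 28 403
turq z 63 top [ 515. -310.] 27 254 side [ 515. -311.] 29 408
yellow z 64 top [ 544. -407.] 27 234 side [ 544. -408.] 27 455
disc1 z 10 top [572.  61.] 29 89 side [571.  60.] 44 134
disc2 z 10 top [565. -66.] 22 76 side [566. -67.] 43 119
wood 614 [459. 149.] [ 90. 238.] 11.7
[[391.0, 257.0], [439.0, 24.0], [527.0, 42.0], [479.0, 275.0]]
white 426 [ 456. -140.] [160.  95.] 83.8
[[400.0, -215.0], [494.0, -225.0], [512.0, -66.0], [417.0, -56.0]]
```

View pics/topcrop.png

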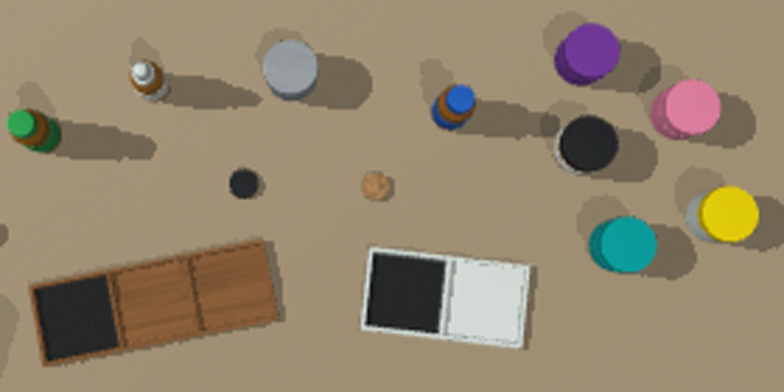

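```bash
cat > t.py <<'E'
from h import *
from scipy.spatial.transform import Rotation as Ro
print(np.round(Ro.from_rotvec(ctrl.get_obs()["orientation"]).as_matrix(),3).tolist())
for f in("top0","side0"):
    W=np.load(f+".npz")["W"].reshape(-1,3); 
    for n,c,a in(("wood",(459,149),11.6),("white",(456,-140),-6.1)):
        a=np.radians(a); e1=np.array([np.cos(a),np.sin(a)]); e2=np.array([-e1[1],e1[0]])
        q=W[(W[:,2]>5)&(W[:,2]<16)]; l=(q[:,:2]-c)@np.array([e1,e2]).T
        k=(abs(l[:,0])<55)&(abs(l[:,1])<(135 if n=="wood" else 95)); l=l[k]
        print(f,n,k.sum(),np.round(np.percentile(l,[1,5,50,95,99],axis=0)).T.tolist())
W=np.load("top0.npz")["W"];q=W.reshape(-1,3)
b=q[(q[:,1]>440)&(q[:,1]<720)&(q[:,0]>350)&(q[:,2]>60)]
print("big",np.round(np.percentile(b,[0,2,50,98,100],axis=0)).tolist())
E
python3 t.py
```

```text
[[-0.0, 0.253, 0.967], [-0.001, 0.967, -0.253], [-1.0, -0.001, -0.0]]
top0 wood 1174 [[-45.0, -43.0, -5.0, 36.0, 37.0], [-118.0, -112.0, 13.0, 115.0, 119.0]]
top0 white 810 [[-34.0, -33.0, 4.0, 46.0, 47.0], [-80.0, -77.0, 5.0, 76.0, 79.0]]
side0 wood 1291 [[-46.0, -45.0, -3.0, 35.0, 44.0], [-120.0, -115.0, -5.0, 113.0, 119.0]]
side0 white 1324 [[-35.0, -34.0, 6.0, 45.0, 47.0], [-82.0, -79.0, -1.0, 75.0, 79.0]]
big [[465.0, 561.0, 60.0], [476.0, 566.0, 66.0], [667.0, 625.0, 135.0], [859.0, 711.0, 248.0], [880.0, 720.0, 263.0]]
```

apply_moves:
  increments:
    - {"gripper":100,"delta_pos":[0,0,0],"dr":[-0.0855,0,0]}
    - {"gripper":100,"delta_pos":[0,0,0],"dr":[-0.0855,0,0]}
    - {"gripper":100,"delta_pos":[0,0,0],"dr":[-0.0855,0,0]}
    - {"gripper":100,"delta_pos":[0,-2.0,1.0],"dr":[0,0,0]}
    - {"gripper":100,"delta_pos":[0,-3.5,1.8],"dr":[0,0,0]}

```text
t: 0.52
ee_pos: [185.4, 551.4, 199.8]
orientation: [-0.002, 1.571, 0.004]
ft_force: [0.2, 0.4, 0.4]
width: 87.6
```

apply_moves:
  increments:
    - {"gripper":100,"delta_pos":[0,-3.4,1.8],"dr":[0,0,0]}
    - {"gripper":100,"delta_pos":[0,-3.4,1.8],"dr":[0,0,0]}
    - {"gripper":100,"delta_pos":[0,-3.4,1.8],"dr":[0,0,0]}
    - {"gripper":100,"delta_pos":[0,-3.4,1.8],"dr":[0,0,0]}
    - {"gripper":100,"delta_pos":[0,-3.4,1.8],"dr":[0,0,0]}

```text
t: 0.93
ee_pos: [276.5, 377.9, 199.9]
orientation: [-0.001, 1.571, 0.001]
ft_force: [1.8, 0.4, -0.0]
width: 87.5
```

apply_moves:
  increments:
    - {"gripper":100,"delta_pos":[0,-3.4,1.8],"dr":[0,0,0]}
    - {"gripper":100,"delta_pos":[0,-3.4,1.8],"dr":[0,0,0]}
    - {"gripper":100,"delta_pos":[0,-3.4,1.8],"dr":[0,0,0]}
    - {"gripper":100,"delta_pos":[0,-3.4,1.8],"dr":[0,0,0]}
    - {"gripper":100,"delta_pos":[0,-3.4,1.8],"dr":[0,0,0]}

```text
t: 1.35
ee_pos: [366.6, 208.0, 200.1]
orientation: [-0.001, 1.571, 0.001]
ft_force: [-0.2, 0.6, 0.8]
width: 88.0
```

apply_moves:
  increments:
    - {"gripper":100,"delta_pos":[0,-3.4,1.8],"dr":[0,0,0]}
    - {"gripper":100,"delta_pos":[0,-3.4,1.8],"dr":[0,0,0]}
    - {"gripper":100,"delta_pos":[0,-3.4,1.8],"dr":[0,0,0]}
    - {"gripper":100,"delta_pos":[0,-3.4,1.8],"dr":[0,0,0]}
    - {"gripper":100,"delta_pos":[0,-3.4,1.8],"dr":[0,0,0]}

```text
t: 1.77
ee_pos: [456.8, 37.9, 200.1]
orientation: [-0.0, 1.571, 0.0]
ft_force: [0.9, -0.1, -0.8]
width: 87.7
```

apply_moves:
  increments:
    - {"gripper":100,"delta_pos":[0,-3.4,1.8],"dr":[0,0,0]}
    - {"gripper":100,"delta_pos":[0,-3.4,1.8],"dr":[0,0,0]}
    - {"gripper":100,"delta_pos":[0,-3.4,1.8],"dr":[0,0,0]}
    - {"gripper":100,"delta_pos":[0,-3.4,1.8],"dr":[0,0,0]}
    - {"gripper":100,"delta_pos":[0,0,0],"dr":[0,0,0]}

```text
t: 2.18
ee_pos: [531.6, -101.2, 200.3]
orientation: [0.001, 1.568, -0.004]
ft_force: [1.2, -0.1, 0.5]
width: 87.9
```

apply_moves:
  increments:
    - {"gripper":100,"delta_pos":[0,-3.5,1.6],"dr":[0,0,0]}
    - {"gripper":100,"delta_pos":[0,-3.5,1.6],"dr":[0,0,0]}
    - {"gripper":100,"delta_pos":[0,-3.5,1.6],"dr":[0,0,0]}
    - {"gripper":100,"delta_pos":[0,-3.5,1.6],"dr":[0,0,0]}
    - {"gripper":100,"delta_pos":[0,-3.4,1.6],"dr":[0,0,0]}

```text
t: 2.6
ee_pos: [608.8, -271.2, 199.8]
orientation: [-0.0, 1.572, 0.001]
ft_force: [0.6, 0.4, 0.7]
width: 87.5
```

apply_moves:
  increments:
    - {"gripper":100,"delta_pos":[0,0,0],"dr":[0,0,0]}
    - {"gripper":100,"delta_pos":[0,0,0],"dr":[0,0,0]}
    - {"gripper":100,"delta_pos":[0,0,0],"dr":[0,0,0]}
    - {"gripper":100,"delta_pos":[0,0,0],"dr":[0,0,0]}
    - {"gripper":100,"delta_pos":[0,0,0],"dr":[0,0,0]}

```text
t: 3.02
ee_pos: [608.3, -268.5, 200.2]
orientation: [-0.001, 1.571, 0.002]
ft_force: [-1.0, -1.0, 0.2]
width: 87.9
```

```bash
python3 - <<'E'
from h import *
i,W=cloud("wrist"); save("w1",i); o=ctrl.get_obs(); print(np.round(o["ee_pos"],1),np.round(o["qpos"],2))
k=(W[...,2]>54)&(W[...,2]<70)
n,l,s,c=cv2.connectedComponentsWithStats(k.astype(np.uint8))
for j in range(1,n):
    if s[j,4]>300:
        q=W[l==j]; e,r=cv2.minEnclosingCircle(q[:,:2].astype(np.float32)); print(np.round(c[j]),s[j,4],np.round(e),round(r),np.round(np.median(q,0)))
E
```

```text
[ 608.4 -268.7  200.4] [-0.43  0.48  1.53  0.    1.13 -2.01]
[227.  92.] 2920 [ 515. -310.] 27 [ 514. -310.   59.]
[124. 126.] 2757 [ 544. -407.] 27 [ 543. -406.   59.]
[267. 196.] 2251 [ 611. -275.] 27 [ 610. -274.   59.]
[170. 230.] 2040 [ 647. -374.] 27 [ 645. -373.   59.]
[538. 264.] 1787 [684.  12.] 28 [683.   9.  59.]
[264. 278.] 1839 [ 701. -278.] 27 [ 699. -278.   59.]
```

View pics/w1.png

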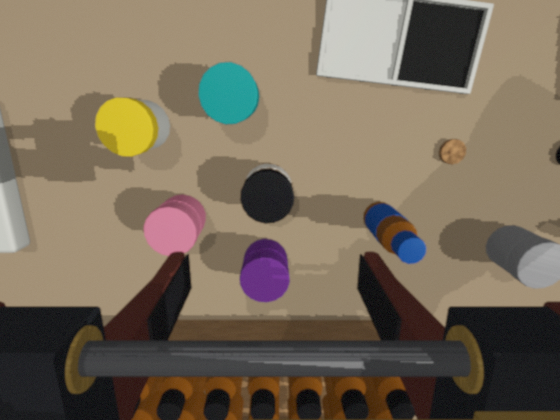

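apply_moves:
  increments:
    - {"gripper":100,"delta_pos":[0,-0.65,0.25],"dr":[0,0,0]}
    - {"gripper":100,"delta_pos":[3.0,0,0],"dr":[0,0,0]}
    - {"gripper":100,"delta_pos":[3.5,0,0],"dr":[0,0,0]}
    - {"gripper":100,"delta_pos":[3.5,0,0],"dr":[0,0,0]}
    - {"gripper":100,"delta_pos":[2.5,0,0],"dr":[0,0,0]}

```text
t: 3.48
ee_pos: [610.3, -276.0, 72.8]
orientation: [-0.0, 1.572, 0.001]
ft_force: [-0.1, -0.1, -0.3]
width: 87.3
```

apply_moves:
  increments:
    - {"gripper":100,"delta_pos":[2.0,0,0],"dr":[0,0,0]}
    - {"gripper":100,"delta_pos":[1.5,0,0],"dr":[0,0,0]}
    - {"gripper":100,"delta_pos":[1.3,0,0],"dr":[0,0,0]}
    - {"gripper":100,"delta_pos":[0,0,0],"dr":[0,0,0]}
    - {"gripper":100,"delta_pos":[0,0,0],"dr":[0,0,0]}

```text
t: 3.9
ee_pos: [611.4, -276.6, 27.2]
orientation: [-0.001, 1.571, 0.001]
ft_force: [0.4, -0.8, -0.1]
width: 87.7
```

apply_moves:
  increments:
    - {"gripper":40,"delta_pos":[0,0,0],"dr":[0,0,0]}
    - {"gripper":40,"delta_pos":[0,0,0],"dr":[0,0,0]}
    - {"gripper":40,"delta_pos":[0,0,0],"dr":[0,0,0]}
    - {"gripper":40,"delta_pos":[0,0,0],"dr":[0,0,0]}
    - {"gripper":40,"delta_pos":[0,0,0],"dr":[0,0,0]}

```text
t: 4.32
ee_pos: [611.6, -276.7, 27.9]
orientation: [-0.001, 1.57, 0.0]
ft_force: [0.4, -0.2, -0.9]
width: 57.7
```

apply_moves:
  increments:
    - {"gripper":40,"delta_pos":[0,0,0],"dr":[0,0,0]}
    - {"gripper":40,"delta_pos":[0,0,0],"dr":[0,0,0]}
    - {"gripper":40,"delta_pos":[0,0,0],"dr":[0,0,0]}
    - {"gripper":40,"delta_pos":[0,0,0],"dr":[0,0,0]}
    - {"gripper":40,"delta_pos":[0,0,0],"dr":[0,0,0]}

```text
t: 4.73
ee_pos: [611.5, -276.5, 27.7]
orientation: [-0.001, 1.57, 0.001]
ft_force: [-1.2, 1.3, 4.8]
width: 53.1
```

apply_moves:
  increments:
    - {"gripper":40,"delta_pos":[-1.0,0,0],"dr":[0,0,0]}
    - {"gripper":40,"delta_pos":[-2.5,0,0],"dr":[0,0,0]}
    - {"gripper":40,"delta_pos":[-3.5,0,0],"dr":[0,0,0]}
    - {"gripper":40,"delta_pos":[-3.5,0,0],"dr":[0,0,0]}
    - {"gripper":40,"delta_pos":[-3.0,0,0],"dr":[0,0,0]}

```text
t: 5.15
ee_pos: [611.1, -276.7, 164.3]
orientation: [-0.001, 1.571, 0.0]
ft_force: [-0.3, -0.3, -0.7]
width: 53.3
```

apply_moves:
  increments:
    - {"gripper":40,"delta_pos":[-1.5,1.5,-0.5],"dr":[0,0,0]}
    - {"gripper":40,"delta_pos":[0,2.5,-0.8],"dr":[0,0,0]}
    - {"gripper":40,"delta_pos":[0,3.0,-1.0],"dr":[0,0,0]}
    - {"gripper":40,"delta_pos":[0,3.0,-1.0],"dr":[0,0,0]}
    - {"gripper":40,"delta_pos":[0,3.0,-1.0],"dr":[0,0,0]}

```text
t: 5.57
ee_pos: [567.1, -145.6, 177.4]
orientation: [-0.0, 1.571, -0.0]
ft_force: [1.8, -0.2, -2.3]
width: 53.6
```

apply_moves:
  increments:
    - {"gripper":40,"delta_pos":[0,3.0,-1.0],"dr":[0,0,0]}
    - {"gripper":40,"delta_pos":[0,3.0,-1.0],"dr":[0,0,0]}
    - {"gripper":40,"delta_pos":[0,3.0,-1.0],"dr":[0,0,0]}
    - {"gripper":40,"delta_pos":[0,3.0,-1.0],"dr":[0,0,0]}
    - {"gripper":40,"delta_pos":[0,3.0,-1.0],"dr":[0,0,0]}

```text
t: 5.98
ee_pos: [517.1, 4.5, 177.4]
orientation: [-0.001, 1.571, 0.0]
ft_force: [0.4, -0.0, -1.6]
width: 53.0
```

apply_moves:
  increments:
    - {"gripper":40,"delta_pos":[0,3.0,-1.0],"dr":[0,0,0]}
    - {"gripper":40,"delta_pos":[0,3.0,-1.0],"dr":[0,0,0]}
    - {"gripper":40,"delta_pos":[0,3.0,-1.0],"dr":[0,0,0]}
    - {"gripper":40,"delta_pos":[0,3.0,-1.0],"dr":[0,0,0]}
    - {"gripper":40,"delta_pos":[0,3.0,-1.0],"dr":[0,0,0]}

```text
t: 6.4
ee_pos: [467.1, 154.5, 177.5]
orientation: [-0.001, 1.571, 0.0]
ft_force: [1.3, -0.1, -0.5]
width: 53.3
```

apply_moves:
  increments:
    - {"gripper":40,"delta_pos":[0,2.5,-1.0],"dr":[0,0,0]}
    - {"gripper":40,"delta_pos":[0,2.4,-0.9],"dr":[0,0,0]}
    - {"gripper":40,"delta_pos":[0,1.8,-0.7],"dr":[0,0,0]}
    - {"gripper":40,"delta_pos":[0,0,0],"dr":[0,0,0]}
    - {"gripper":40,"delta_pos":[0,0,0],"dr":[0,0,0]}

```text
t: 6.82
ee_pos: [441.5, 220.7, 177.3]
orientation: [-0.003, 1.571, 0.002]
ft_force: [1.0, 1.3, -0.5]
width: 53.3
```

```bash
cat > w.py <<'E'
import sys
from h import *
i,W=cloud("wrist"); o=ctrl.get_obs(); print(np.round(o["ee_pos"],1),np.round(o["qpos"],2),round(float(o["width"]),1))
d=ctrl.get_image("wrist");K=d["mtx"]
img=i.copy()
bays=dict(w1=(439.5,224.5),w2=(455,148),w3=(470.5,71.5),p1=(466,-102),p2=(458,-179))
for n,(x,y) in bays.items():
    p=cv2.projectPoints(np.array([[x,y,4.]]),d["rvec"],d["tvec"],np.array(K),None)[0].ravel()
    if 0<p[0]<560 and 0<p[1]<420: cv2.drawMarker(img,tuple(int(a) for a in p),(255,0,0),0,16,2)
save(sys.argv[1],img)
E
python3 w.py w2
```

```text
[441.8 220.1 177.3] [ 0.44  0.26  1.93 -0.    0.95 -1.13] 53.4
```

View pics/w2.png

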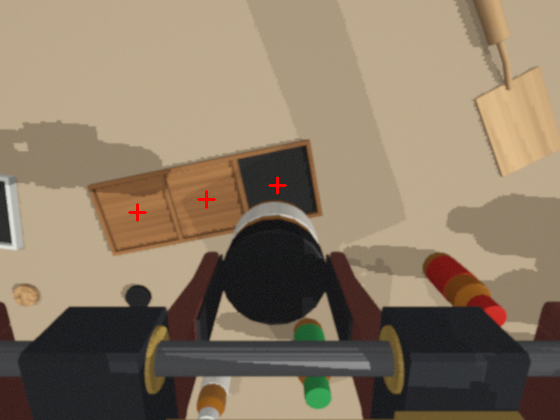

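apply_moves:
  increments:
    - {"gripper":40,"delta_pos":[1.5,0.4,-0.2],"dr":[0,0,0]}
    - {"gripper":40,"delta_pos":[3.0,0,0],"dr":[0,0,0]}
    - {"gripper":40,"delta_pos":[3.0,0,0],"dr":[0,0,0]}
    - {"gripper":40,"delta_pos":[2.5,0,0],"dr":[0,0,0]}
    - {"gripper":40,"delta_pos":[2.0,0,0],"dr":[0,0,0]}

```text
t: 7.33
ee_pos: [439.7, 222.8, 55.5]
orientation: [0.0, 1.572, -0.001]
ft_force: [-0.2, -0.3, -1.8]
width: 53.2
```

apply_moves:
  increments:
    - {"gripper":40,"delta_pos":[1.2,0,0],"dr":[0,0,0]}
    - {"gripper":40,"delta_pos":[0.7,0,0],"dr":[0,0,0]}
    - {"gripper":40,"delta_pos":[0.3,0,0],"dr":[0,0,0]}
    - {"gripper":40,"delta_pos":[0.2,0,0],"dr":[0,0,0]}
    - {"gripper":40,"delta_pos":[0,0,0],"dr":[0,0,0]}

```text
t: 7.75
ee_pos: [440.4, 224.2, 33.5]
orientation: [0.0, 1.57, 0.0]
ft_force: [-0.9, -0.0, -1.3]
width: 53.5
```

apply_moves:
  increments:
    - {"gripper":40,"delta_pos":[0,0,0],"dr":[0,0,0]}
    - {"gripper":40,"delta_pos":[0,0,0],"dr":[0,0,0]}
    - {"gripper":40,"delta_pos":[0,0,0],"dr":[0,0,0]}
    - {"gripper":40,"delta_pos":[0,0,0],"dr":[0,0,0]}
    - {"gripper":40,"delta_pos":[0,0,0],"dr":[0,0,0]}

```text
t: 8.17
ee_pos: [440.0, 224.5, 33.5]
orientation: [-0.0, 1.57, 0.001]
ft_force: [-0.2, -0.2, -1.6]
width: 53.2
```

Still ~1–2 mm above the floor; ease down 1.5 mm and release.

apply_moves:
  increments:
    - {"gripper":40,"delta_pos":[0.1,0,0],"dr":[0,0,0]}
    - {"gripper":40,"delta_pos":[0.05,0,0],"dr":[0,0,0]}
    - {"gripper":40,"delta_pos":[0,0,0],"dr":[0,0,0]}
    - {"gripper":40,"delta_pos":[0,0,0],"dr":[0,0,0]}
    - {"gripper":40,"delta_pos":[0,0,0],"dr":[0,0,0]}

```text
t: 8.58
ee_pos: [439.9, 224.4, 31.7]
orientation: [-0.001, 1.571, 0.001]
ft_force: [-0.3, 0.1, -0.8]
width: 53.1
```

apply_moves:
  increments:
    - {"gripper":100,"delta_pos":[0,0,0],"dr":[0,0,0]}
    - {"gripper":100,"delta_pos":[0,0,0],"dr":[0,0,0]}
    - {"gripper":100,"delta_pos":[0,0,0],"dr":[0,0,0]}
    - {"gripper":100,"delta_pos":[0,0,0],"dr":[0,0,0]}
    - {"gripper":100,"delta_pos":[0,0,0],"dr":[0,0,0]}

```text
t: 9.0
ee_pos: [439.9, 224.3, 31.7]
orientation: [-0.001, 1.571, 0.001]
ft_force: [-0.5, -0.7, -0.6]
width: 83.0
```

apply_moves:
  increments:
    - {"gripper":100,"delta_pos":[0,0,0],"dr":[0,0,0]}
    - {"gripper":100,"delta_pos":[-1.0,0,0],"dr":[0,0,0]}
    - {"gripper":100,"delta_pos":[-3.0,0,0],"dr":[0,0,0]}
    - {"gripper":100,"delta_pos":[-3.5,0,0],"dr":[0,0,0]}
    - {"gripper":100,"delta_pos":[-3.5,0,0],"dr":[0,0,0]}

```text
t: 9.42
ee_pos: [439.1, 224.0, 143.1]
orientation: [-0.001, 1.572, -0.0]
ft_force: [1.2, 0.4, -0.7]
width: 87.7
```

apply_moves:
  increments:
    - {"gripper":100,"delta_pos":[-3.5,0,0],"dr":[0,0,0]}
    - {"gripper":100,"delta_pos":[-1.2,-2.0,2.3],"dr":[0,0,0]}
    - {"gripper":100,"delta_pos":[0,-2.4,2.8],"dr":[0,0,0]}
    - {"gripper":100,"delta_pos":[0,-2.4,2.8],"dr":[0,0,0]}
    - {"gripper":100,"delta_pos":[0,-2.4,2.8],"dr":[0,0,0]}

```text
t: 9.83
ee_pos: [548.1, 131.5, 190.4]
orientation: [-0.001, 1.569, 0.002]
ft_force: [-0.6, 0.4, -0.1]
width: 87.8
```

apply_moves:
  increments:
    - {"gripper":100,"delta_pos":[0,-2.4,2.8],"dr":[0,0,0]}
    - {"gripper":100,"delta_pos":[0,-2.4,2.8],"dr":[0,0,0]}
    - {"gripper":100,"delta_pos":[0,-2.4,2.8],"dr":[0,0,0]}
    - {"gripper":100,"delta_pos":[0,-2.4,2.8],"dr":[0,0,0]}
    - {"gripper":100,"delta_pos":[0,-2.4,2.6],"dr":[0,0,0]}

```text
t: 10.25
ee_pos: [686.3, 11.0, 189.6]
orientation: [-0.0, 1.57, 0.0]
ft_force: [-0.1, 1.1, -0.5]
width: 87.8
```

apply_moves:
  increments:
    - {"gripper":100,"delta_pos":[0,0,0],"dr":[0,0,0]}
    - {"gripper":100,"delta_pos":[0,0,0],"dr":[0,0,0]}
    - {"gripper":100,"delta_pos":[0,0,0],"dr":[0,0,0]}
    - {"gripper":100,"delta_pos":[0,0,0],"dr":[0,0,0]}
    - {"gripper":100,"delta_pos":[0,0,0],"dr":[0,0,0]}

```text
t: 10.67
ee_pos: [684.1, 13.6, 189.0]
orientation: [-0.001, 1.571, 0.002]
ft_force: [1.2, -0.4, 0.1]
width: 87.9
```

```bash
cat > c.py <<'E'
from h import *
o=ctrl.get_obs(); print(np.round(o["ee_pos"],1),np.round(o["qpos"],2))
for cam in("top","side"):
    i,W=cloud(cam); q=W.reshape(-1,3); q=q[~np.isnan(q[:,0])]
    for n,(x,y),h in(("red",(535,409),106),("green",(622,261),106),("drop",(672,152),108),("silver",(684,12),60),("blue",(647,-146),106),("yellow",(544,-407),60),("w1",(439.5,224.5),64),("w2",(455,148),112),("w3",(470.5,71.5),112),("p1",(466,-102),64),("p2",(458,-179),110)):
        s=q[(np.hypot(*(q[:,:2]-(x,y)).T)<38)&(abs(q[:,2]-h-2)<(7))]
        if len(s)>5:
            e,r=cv2.minEnclosingCircle(s[:,:2].astype(np.float32)); print(cam,n,len(s),np.round(e),round(r),"z",round(float(np.median(s[:,2]))))
E
python3 c.py
```

```text
[684.1  13.6 189. ] [ 0.    0.52  1.5   0.    1.12 -1.57]
top red 79 [534. 409.] 13 z 106
top green 78 [622. 262.] 13 z 105
top drop 25 [671. 151.] 8 z 108
top silver 143 [686.  12.] 26 z 60
top blue 76 [ 647. -146.] 13 z 106
top yellow 314 [ 545. -407.] 27 z 60
top w1 318 [440. 224.] 27 z 64
side red 39 [532. 407.] 15 z 107
side green 50 [622. 263.] 17 z 107
side drop 22 [671. 150.] 9 z 110
side silver 230 [684.  11.] 29 z 61
side blue 82 [ 646. -146.] 15 z 107
side yellow 485 [ 546. -409.] 29 z 61
side w1 202 [437. 224.] 30 z 65
```

apply_moves:
  increments:
    - {"gripper":100,"delta_pos":[2.0,-0.15,0],"dr":[0,0,0]}
    - {"gripper":100,"delta_pos":[3.5,0,0],"dr":[0,0,0]}
    - {"gripper":100,"delta_pos":[3.5,0,0],"dr":[0,0,0]}
    - {"gripper":100,"delta_pos":[3.0,0,0],"dr":[0,0,0]}
    - {"gripper":100,"delta_pos":[2.0,0,0],"dr":[0,0,0]}

```text
t: 11.18
ee_pos: [683.0, 11.7, 45.8]
orientation: [-0.001, 1.574, 0.001]
ft_force: [-0.6, -0.3, -0.5]
width: 87.5
```

apply_moves:
  increments:
    - {"gripper":100,"delta_pos":[1.5,0,0],"dr":[0,0,0]}
    - {"gripper":100,"delta_pos":[0.7,0,0],"dr":[0,0,0]}
    - {"gripper":100,"delta_pos":[0,0,0],"dr":[0,0,0]}
    - {"gripper":40,"delta_pos":[0,0,0],"dr":[0,0,0]}
    - {"gripper":40,"delta_pos":[0,0,0],"dr":[0,0,0]}

```text
t: 11.6
ee_pos: [686.3, 11.1, 28.4]
orientation: [-0.001, 1.568, 0.001]
ft_force: [-0.6, 0.2, 1.7]
width: 78.0
```

apply_moves:
  increments:
    - {"gripper":40,"delta_pos":[0,0,0],"dr":[0,0,0]}
    - {"gripper":40,"delta_pos":[0,0,0],"dr":[0,0,0]}
    - {"gripper":40,"delta_pos":[0,0,0],"dr":[0,0,0]}
    - {"gripper":40,"delta_pos":[0,0,0],"dr":[0,0,0]}
    - {"gripper":40,"delta_pos":[0,0,0],"dr":[0,0,0]}

```text
t: 12.02
ee_pos: [685.5, 11.2, 27.4]
orientation: [-0.0, 1.57, 0.001]
ft_force: [-0.7, 1.4, 4.6]
width: 53.2
```

apply_moves:
  increments:
    - {"gripper":40,"delta_pos":[0,0,0],"dr":[0,0,0]}
    - {"gripper":40,"delta_pos":[0,0,0],"dr":[0,0,0]}
    - {"gripper":40,"delta_pos":[0,0,0],"dr":[0,0,0]}
    - {"gripper":40,"delta_pos":[0,0,0],"dr":[0,0,0]}
    - {"gripper":40,"delta_pos":[0,0,0],"dr":[0,0,0]}

```text
t: 12.43
ee_pos: [685.6, 11.1, 27.4]
orientation: [-0.0, 1.57, 0.001]
ft_force: [-1.2, 1.3, 5.6]
width: 53.8
```

apply_moves:
  increments:
    - {"gripper":40,"delta_pos":[-1.0,0,0],"dr":[0,0,0]}
    - {"gripper":40,"delta_pos":[-2.5,0,0],"dr":[0,0,0]}
    - {"gripper":40,"delta_pos":[-3.5,0,0],"dr":[0,0,0]}
    - {"gripper":40,"delta_pos":[-3.5,0,0],"dr":[0,0,0]}
    - {"gripper":40,"delta_pos":[-3.0,0,0],"dr":[0,0,0]}

```text
t: 12.85
ee_pos: [684.9, 10.9, 163.9]
orientation: [-0.001, 1.571, 0.0]
ft_force: [-0.3, 0.5, -0.7]
width: 53.2
```

apply_moves:
  increments:
    - {"gripper":40,"delta_pos":[-1.5,-0.9,-1.5],"dr":[0,0,0]}
    - {"gripper":40,"delta_pos":[0,-1.3,-2.5],"dr":[0,0,0]}
    - {"gripper":40,"delta_pos":[0,-1.5,-3.0],"dr":[0,0,0]}
    - {"gripper":40,"delta_pos":[0,-1.5,-3.0],"dr":[0,0,0]}
    - {"gripper":40,"delta_pos":[0,-1.5,-3.0],"dr":[0,0,0]}

```text
t: 13.27
ee_pos: [553.3, -56.6, 176.9]
orientation: [-0.001, 1.571, 0.001]
ft_force: [-0.4, 0.3, -1.0]
width: 53.0
```

apply_moves:
  increments:
    - {"gripper":40,"delta_pos":[0,-1.5,-3.0],"dr":[0,0,0]}
    - {"gripper":40,"delta_pos":[0,-1.5,-3.0],"dr":[0,0,0]}
    - {"gripper":40,"delta_pos":[0,-1.2,-2.0],"dr":[0,0,0]}
    - {"gripper":40,"delta_pos":[0,-0.4,-0.9],"dr":[0,0,0]}
    - {"gripper":40,"delta_pos":[0,0,0],"dr":[0,0,0]}

```text
t: 13.68
ee_pos: [464.4, -102.7, 177.0]
orientation: [0.001, 1.571, -0.001]
ft_force: [-0.0, 0.3, -1.3]
width: 53.2
```

apply_moves:
  increments:
    - {"gripper":40,"delta_pos":[0,0,0],"dr":[0,0,0]}
    - {"gripper":40,"delta_pos":[0,0,0],"dr":[0,0,0]}
    - {"gripper":40,"delta_pos":[0,0,0],"dr":[0,0,0]}
    - {"gripper":40,"delta_pos":[0,0,0],"dr":[0,0,0]}
    - {"gripper":40,"delta_pos":[0,0,0],"dr":[0,0,0]}

```text
t: 14.1
ee_pos: [466.7, -101.8, 176.5]
orientation: [-0.001, 1.571, 0.001]
ft_force: [0.2, -0.4, -1.7]
width: 53.1
```

```bash
python3 w.py w3
```

```text
[ 466.5 -101.8  176.5] [-0.24  0.24  1.97  0.    0.93 -1.81] 53.2
```

View pics/w3.png

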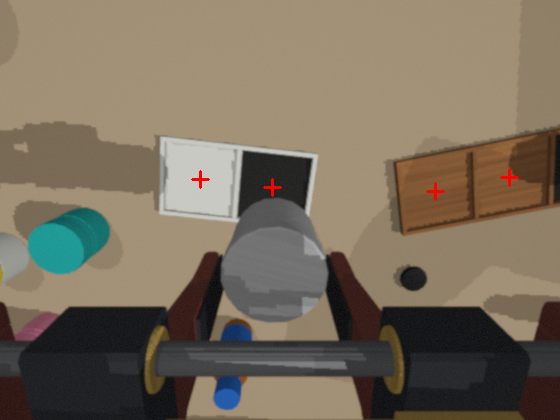

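apply_moves:
  increments:
    - {"gripper":40,"delta_pos":[1.5,0,0],"dr":[0,0,0]}
    - {"gripper":40,"delta_pos":[3.0,0,0],"dr":[0,0,0]}
    - {"gripper":40,"delta_pos":[3.0,0,0],"dr":[0,0,0]}
    - {"gripper":40,"delta_pos":[2.5,0,0],"dr":[0,0,0]}
    - {"gripper":40,"delta_pos":[2.0,0,0],"dr":[0,0,0]}

```text
t: 14.62
ee_pos: [465.5, -101.9, 54.9]
orientation: [-0.0, 1.572, 0.001]
ft_force: [0.5, -0.0, -0.8]
width: 53.2
```

apply_moves:
  increments:
    - {"gripper":40,"delta_pos":[1.2,0,0],"dr":[0,0,0]}
    - {"gripper":40,"delta_pos":[0.7,0,0],"dr":[0,0,0]}
    - {"gripper":40,"delta_pos":[0.3,0,0],"dr":[0,0,0]}
    - {"gripper":40,"delta_pos":[0.2,0,0],"dr":[0,0,0]}
    - {"gripper":40,"delta_pos":[0.05,0,0],"dr":[0,0,0]}

```text
t: 15.03
ee_pos: [466.6, -102.2, 32.5]
orientation: [-0.001, 1.57, 0.0]
ft_force: [-0.2, 0.1, -0.7]
width: 53.6
```

apply_moves:
  increments:
    - {"gripper":40,"delta_pos":[0.05,0,0],"dr":[0,0,0]}
    - {"gripper":40,"delta_pos":[0,0,0],"dr":[0,0,0]}
    - {"gripper":40,"delta_pos":[0,0,0],"dr":[0,0,0]}
    - {"gripper":40,"delta_pos":[0,0,0],"dr":[0,0,0]}
    - {"gripper":40,"delta_pos":[0,0,0],"dr":[0,0,0]}

```text
t: 15.45
ee_pos: [466.3, -102.2, 32.0]
orientation: [-0.001, 1.57, 0.0]
ft_force: [-0.2, 0.4, -1.2]
width: 53.5
```

apply_moves:
  increments:
    - {"gripper":40,"delta_pos":[0.05,0,0],"dr":[0,0,0]}
    - {"gripper":100,"delta_pos":[0,0,0],"dr":[0,0,0]}
    - {"gripper":100,"delta_pos":[0,0,0],"dr":[0,0,0]}
    - {"gripper":100,"delta_pos":[0,0,0],"dr":[0,0,0]}
    - {"gripper":100,"delta_pos":[0,0,0],"dr":[0,0,0]}

```text
t: 15.87
ee_pos: [466.1, -102.1, 31.2]
orientation: [-0.001, 1.571, 0.001]
ft_force: [-0.1, 0.2, 0.8]
width: 76.7
```

apply_moves:
  increments:
    - {"gripper":100,"delta_pos":[0,0,0],"dr":[0,0,0]}
    - {"gripper":100,"delta_pos":[0,0,0],"dr":[0,0,0]}
    - {"gripper":100,"delta_pos":[-1.0,0,0],"dr":[0,0,0]}
    - {"gripper":100,"delta_pos":[-3.0,0,0],"dr":[0,0,0]}
    - {"gripper":100,"delta_pos":[-3.5,0,0],"dr":[0,0,0]}

```text
t: 16.28
ee_pos: [464.3, -101.7, 106.0]
orientation: [0.0, 1.575, 0.001]
ft_force: [1.0, -0.1, 0.1]
width: 87.7
```

apply_moves:
  increments:
    - {"gripper":100,"delta_pos":[-3.5,0,0],"dr":[0,0,0]}
    - {"gripper":100,"delta_pos":[-3.0,0,0],"dr":[0,0,0]}
    - {"gripper":100,"delta_pos":[-2.0,1.8,1.0],"dr":[0,0,0]}
    - {"gripper":100,"delta_pos":[0,3.5,1.5],"dr":[0,0,0]}
    - {"gripper":100,"delta_pos":[0,3.5,1.5],"dr":[0,0,0]}

```text
t: 16.7
ee_pos: [507.4, -13.8, 194.1]
orientation: [0.001, 1.566, -0.002]
ft_force: [-0.2, -0.8, 0.4]
width: 87.9
```

apply_moves:
  increments:
    - {"gripper":100,"delta_pos":[0,3.5,1.5],"dr":[0,0,0]}
    - {"gripper":100,"delta_pos":[0,3.5,1.5],"dr":[0,0,0]}
    - {"gripper":100,"delta_pos":[0,3.5,1.5],"dr":[0,0,0]}
    - {"gripper":100,"delta_pos":[0,3.5,1.5],"dr":[0,0,0]}
    - {"gripper":100,"delta_pos":[0,3.5,1.5],"dr":[0,0,0]}

```text
t: 17.12
ee_pos: [581.2, 162.9, 192.0]
orientation: [-0.001, 1.57, 0.001]
ft_force: [0.3, -0.2, 0.7]
width: 88.0
```

apply_moves:
  increments:
    - {"gripper":100,"delta_pos":[0,3.5,1.5],"dr":[0,0,0]}
    - {"gripper":100,"delta_pos":[0,3.5,1.4],"dr":[0,0,0]}
    - {"gripper":100,"delta_pos":[0,3.0,1.2],"dr":[0,0,0]}
    - {"gripper":100,"delta_pos":[0,0,0],"dr":[0,0,0]}
    - {"gripper":100,"delta_pos":[0,0,0],"dr":[0,0,0]}

```text
t: 17.53
ee_pos: [621.7, 262.4, 191.4]
orientation: [-0.003, 1.571, 0.002]
ft_force: [-0.4, -0.0, 0.3]
width: 87.5
```

```bash
python3 c.py
```

```text
[621.7 262.4 191.4] [ 0.38  0.51  1.52 -0.    1.12 -1.19]
top green 9 [613. 266.] 8 z 107
top drop 23 [673. 152.] 7 z 109
top blue 76 [ 647. -146.] 13 z 106
top yellow 318 [ 545. -407.] 27 z 60
top w1 317 [440. 224.] 27 z 64
top p1 317 [ 465. -102.] 27 z 64
side red 39 [533. 406.] 13 z 107
side green 50 [623. 261.] 15 z 107
side drop 25 [672. 150.] 11 z 108
side blue 79 [ 648. -148.] 15 z 107
side yellow 483 [ 544. -408.] 27 z 61
side w1 199 [439. 225.] 30 z 65
side p1 310 [ 464. -104.] 29 z 65
```

apply_moves:
  increments:
    - {"gripper":100,"delta_pos":[2.0,0,0],"dr":[0,0,0]}
    - {"gripper":100,"delta_pos":[3.0,0,0],"dr":[0,0,0]}
    - {"gripper":100,"delta_pos":[3.5,0,0],"dr":[0,0,0]}
    - {"gripper":80,"delta_pos":[3.0,0,0],"dr":[0,0,0]}
    - {"gripper":80,"delta_pos":[2.0,0,0],"dr":[0,0,0]}

```text
t: 18.05
ee_pos: [619.9, 258.4, 53.7]
orientation: [-0.0, 1.574, -0.002]
ft_force: [-0.9, -1.0, 0.0]
width: 77.7
```

apply_moves:
  increments:
    - {"gripper":70,"delta_pos":[0.6,0,0],"dr":[0,0,0]}
    - {"gripper":70,"delta_pos":[0,0,0],"dr":[0,0,0]}
    - {"gripper":20,"delta_pos":[0,0,0],"dr":[0,0,0]}
    - {"gripper":20,"delta_pos":[0,0,0],"dr":[0,0,0]}
    - {"gripper":20,"delta_pos":[0,0,0],"dr":[0,0,0]}

```text
t: 18.47
ee_pos: [623.1, 261.2, 52.3]
orientation: [0.001, 1.568, 0.001]
ft_force: [-0.1, 0.8, 0.1]
width: 45.0
```

apply_moves:
  increments:
    - {"gripper":20,"delta_pos":[0,0,0],"dr":[0,0,0]}
    - {"gripper":20,"delta_pos":[0,0,0],"dr":[0,0,0]}
    - {"gripper":20,"delta_pos":[0,0,0],"dr":[0,0,0]}
    - {"gripper":20,"delta_pos":[0,0,0],"dr":[0,0,0]}
    - {"gripper":20,"delta_pos":[0,0,0],"dr":[0,0,0]}

```text
t: 18.88
ee_pos: [622.9, 261.6, 51.5]
orientation: [0.0, 1.569, 0.001]
ft_force: [-0.4, 0.6, 6.6]
width: 33.9
```

apply_moves:
  increments:
    - {"gripper":20,"delta_pos":[0,0,0],"dr":[0,0,0]}
    - {"gripper":20,"delta_pos":[0,0,0],"dr":[0,0,0]}
    - {"gripper":20,"delta_pos":[0,0,0],"dr":[0,0,0]}
    - {"gripper":20,"delta_pos":[0,0,0],"dr":[0,0,0]}
    - {"gripper":20,"delta_pos":[0,0,0],"dr":[0,0,0]}

```text
t: 19.3
ee_pos: [622.8, 261.5, 51.5]
orientation: [-0.0, 1.569, 0.001]
ft_force: [-0.4, 0.9, 6.5]
width: 33.8
```

apply_moves:
  increments:
    - {"gripper":20,"delta_pos":[-1.0,0,0],"dr":[0,0,0]}
    - {"gripper":20,"delta_pos":[-2.0,0,0],"dr":[0,0,0]}
    - {"gripper":20,"delta_pos":[-1.0,0,0],"dr":[0,0,0]}
    - {"gripper":20,"delta_pos":[0,0,0],"dr":[0,0,0]}
    - {"gripper":20,"delta_pos":[0,0,0],"dr":[0,0,0]}

```text
t: 19.72
ee_pos: [622.2, 261.1, 90.8]
orientation: [-0.0, 1.569, 0.001]
ft_force: [-0.3, 0.1, -1.2]
width: 34.0
```

```bash
python3 w.py w4; python3 - <<'E'
from h import *
i,W=cloud("side"); save("s4",cv2.resize(i[60:260,140:340],None,fx=2.5,fy=2.5))
E
```

```text
[621.6 260.9  90. ] [ 0.38  0.62  1.58 -0.    0.94 -1.19] 33.8
```

View pics/w4.png

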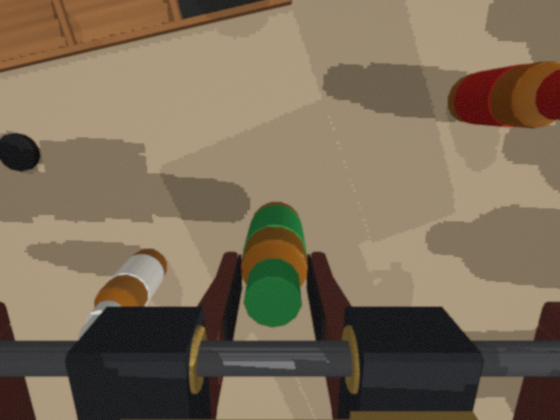

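View pics/s4.png

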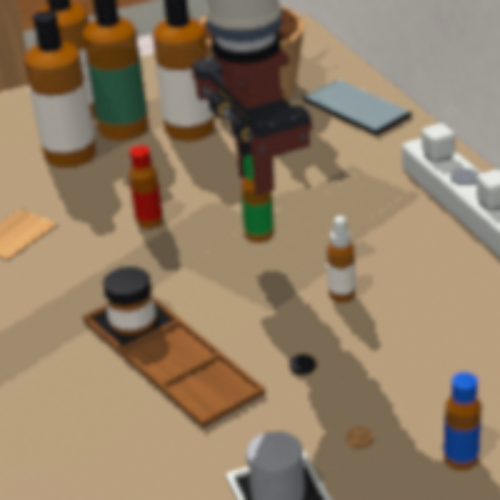

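apply_moves:
  increments:
    - {"gripper":20,"delta_pos":[-2.0,0,0],"dr":[0,0,0]}
    - {"gripper":20,"delta_pos":[-3.0,0,0],"dr":[0,0,0]}
    - {"gripper":20,"delta_pos":[-3.0,0,0],"dr":[0,0,0]}
    - {"gripper":20,"delta_pos":[-2.0,-1.0,-0.4],"dr":[0,0,0]}
    - {"gripper":20,"delta_pos":[-1.0,-2.0,-0.8],"dr":[0,0,0]}

```text
t: 20.28
ee_pos: [611.5, 232.7, 202.6]
orientation: [-0.0, 1.567, 0.003]
ft_force: [0.8, -0.3, -0.7]
width: 33.8
```

apply_moves:
  increments:
    - {"gripper":20,"delta_pos":[0,-3.0,-1.1],"dr":[0,0,0]}
    - {"gripper":20,"delta_pos":[0,-3.2,-1.2],"dr":[0,0,0]}
    - {"gripper":20,"delta_pos":[0,-3.2,-1.2],"dr":[0,0,0]}
    - {"gripper":20,"delta_pos":[0,-3.2,-1.2],"dr":[0,0,0]}
    - {"gripper":20,"delta_pos":[0,-3.2,-1.2],"dr":[0,0,0]}

```text
t: 20.7
ee_pos: [549.6, 71.6, 199.3]
orientation: [-0.001, 1.572, 0.001]
ft_force: [0.4, -0.6, -1.0]
width: 34.1
```

apply_moves:
  increments:
    - {"gripper":20,"delta_pos":[0,-3.2,-1.2],"dr":[0,0,0]}
    - {"gripper":20,"delta_pos":[0,-3.2,-1.2],"dr":[0,0,0]}
    - {"gripper":20,"delta_pos":[0,-3.2,-1.2],"dr":[0,0,0]}
    - {"gripper":20,"delta_pos":[0,-3.2,-1.2],"dr":[0,0,0]}
    - {"gripper":20,"delta_pos":[0,-3.2,-1.2],"dr":[0,0,0]}

```text
t: 21.12
ee_pos: [489.8, -88.4, 199.5]
orientation: [-0.001, 1.572, 0.001]
ft_force: [1.2, -0.3, -0.7]
width: 33.9
```

apply_moves:
  increments:
    - {"gripper":20,"delta_pos":[0,-3.2,-1.2],"dr":[0,0,0]}
    - {"gripper":20,"delta_pos":[0,-3.0,-1.1],"dr":[0,0,0]}
    - {"gripper":20,"delta_pos":[0,-2.0,-0.8],"dr":[0,0,0]}
    - {"gripper":20,"delta_pos":[0,-1.0,-0.4],"dr":[0,0,0]}
    - {"gripper":20,"delta_pos":[0,0,0],"dr":[0,0,0]}

```text
t: 21.53
ee_pos: [455.2, -180.5, 199.6]
orientation: [0.002, 1.572, -0.001]
ft_force: [0.3, 0.2, -1.0]
width: 33.8
```

apply_moves:
  increments:
    - {"gripper":20,"delta_pos":[0,0,0],"dr":[0,0,0]}
    - {"gripper":20,"delta_pos":[0,0,0],"dr":[0,0,0]}
    - {"gripper":20,"delta_pos":[0,0,0],"dr":[0,0,0]}
    - {"gripper":20,"delta_pos":[0,0,0],"dr":[0,0,0]}
    - {"gripper":20,"delta_pos":[0,0,0],"dr":[0,0,0]}

```text
t: 21.95
ee_pos: [456.5, -178.3, 200.1]
orientation: [-0.002, 1.571, 0.002]
ft_force: [-0.5, -0.5, -0.3]
width: 33.9
```

apply_moves:
  increments:
    - {"gripper":20,"delta_pos":[1.5,-0.3,0.15],"dr":[0,0,0]}
    - {"gripper":20,"delta_pos":[3.0,0,0],"dr":[0,0,0]}
    - {"gripper":20,"delta_pos":[3.0,0,0],"dr":[0,0,0]}
    - {"gripper":20,"delta_pos":[2.5,0,0],"dr":[0,0,0]}
    - {"gripper":20,"delta_pos":[2.0,0,0],"dr":[0,0,0]}

```text
t: 22.37
ee_pos: [457.2, -181.4, 78.4]
orientation: [-0.001, 1.572, 0.002]
ft_force: [-0.1, 0.3, -1.7]
width: 33.7
```

apply_moves:
  increments:
    - {"gripper":20,"delta_pos":[1.2,0,0],"dr":[0,0,0]}
    - {"gripper":20,"delta_pos":[0.7,0,0],"dr":[0,0,0]}
    - {"gripper":20,"delta_pos":[0.3,0,0],"dr":[0,0,0]}
    - {"gripper":20,"delta_pos":[0.2,0,0],"dr":[0,0,0]}
    - {"gripper":20,"delta_pos":[0,0,0],"dr":[0,0,0]}

```text
t: 22.78
ee_pos: [458.1, -182.2, 56.5]
orientation: [-0.001, 1.57, 0.0]
ft_force: [0.0, 0.2, -1.7]
width: 33.8
```

apply_moves:
  increments:
    - {"gripper":20,"delta_pos":[0,0,0],"dr":[0,0,0]}
    - {"gripper":20,"delta_pos":[0,0,0],"dr":[0,0,0]}
    - {"gripper":20,"delta_pos":[0,0,0],"dr":[0,0,0]}
    - {"gripper":20,"delta_pos":[0,0,0],"dr":[0,0,0]}
    - {"gripper":20,"delta_pos":[0,0,0],"dr":[0,0,0]}

```text
t: 23.2
ee_pos: [457.8, -182.2, 56.5]
orientation: [-0.001, 1.57, 0.0]
ft_force: [-0.2, -0.3, -0.2]
width: 33.8
```

apply_moves:
  increments:
    - {"gripper":20,"delta_pos":[0.06,0,0],"dr":[0,0,0]}
    - {"gripper":20,"delta_pos":[0.04,0,0],"dr":[0,0,0]}
    - {"gripper":58,"delta_pos":[0,0,0],"dr":[0,0,0]}
    - {"gripper":58,"delta_pos":[0,0,0],"dr":[0,0,0]}
    - {"gripper":58,"delta_pos":[0,0,0],"dr":[0,0,0]}

```text
t: 23.62
ee_pos: [457.7, -182.1, 55.2]
orientation: [-0.001, 1.571, 0.001]
ft_force: [0.1, -0.7, 0.1]
width: 49.1
```

apply_moves:
  increments:
    - {"gripper":58,"delta_pos":[0,0,0],"dr":[0,0,0]}
    - {"gripper":58,"delta_pos":[0,0,0],"dr":[0,0,0]}
    - {"gripper":58,"delta_pos":[-1.0,0,0],"dr":[0,0,0]}
    - {"gripper":58,"delta_pos":[-2.5,0,0],"dr":[0,0,0]}
    - {"gripper":58,"delta_pos":[-3.0,0,0],"dr":[0,0,0]}

```text
t: 24.03
ee_pos: [456.2, -181.5, 120.0]
orientation: [0.001, 1.575, 0.002]
ft_force: [0.3, -0.0, -0.2]
width: 51.0
```

apply_moves:
  increments:
    - {"gripper":58,"delta_pos":[-3.5,0,0],"dr":[0,0,0]}
    - {"gripper":58,"delta_pos":[-3.5,0,0],"dr":[0,0,0]}
    - {"gripper":80,"delta_pos":[-1.5,1.5,1.0],"dr":[0,0,0]}
    - {"gripper":80,"delta_pos":[0,2.9,1.9],"dr":[0,0,0]}
    - {"gripper":80,"delta_pos":[0,2.9,1.9],"dr":[0,0,0]}

```text
t: 24.45
ee_pos: [506.8, -109.1, 207.9]
orientation: [0.001, 1.567, -0.002]
ft_force: [0.6, -0.4, 0.6]
width: 67.2
```

apply_moves:
  increments:
    - {"gripper":80,"delta_pos":[0,2.9,1.9],"dr":[0,0,0]}
    - {"gripper":80,"delta_pos":[0,2.9,1.9],"dr":[0,0,0]}
    - {"gripper":80,"delta_pos":[0,2.9,1.9],"dr":[0,0,0]}
    - {"gripper":80,"delta_pos":[0,2.9,1.9],"dr":[0,0,0]}
    - {"gripper":80,"delta_pos":[0,2.9,1.9],"dr":[0,0,0]}

```text
t: 24.87
ee_pos: [601.1, 37.6, 206.0]
orientation: [-0.001, 1.57, 0.001]
ft_force: [-0.7, -0.2, -0.2]
width: 70.1
```

apply_moves:
  increments:
    - {"gripper":80,"delta_pos":[0,2.9,1.9],"dr":[0,0,0]}
    - {"gripper":80,"delta_pos":[0,2.9,1.9],"dr":[0,0,0]}
    - {"gripper":80,"delta_pos":[0,2.5,1.4],"dr":[0,0,0]}
    - {"gripper":80,"delta_pos":[0,0,0],"dr":[0,0,0]}
    - {"gripper":80,"delta_pos":[0,0,0],"dr":[0,0,0]}

```text
t: 25.28
ee_pos: [652.4, 120.2, 205.3]
orientation: [-0.003, 1.571, 0.002]
ft_force: [-0.6, 0.6, -0.5]
width: 70.4
```

```bash
python3 c.py
```

```text
[652.4 120.2 205.3] [ 0.16  0.47  1.53 -0.    1.13 -1.41]
top red 80 [534. 409.] 13 z 106
top blue 75 [ 647. -147.] 13 z 106
top yellow 324 [ 545. -407.] 27 z 60
top p1 313 [ 465. -102.] 27 z 64
top p2 82 [ 457. -181.] 13 z 110
side red 42 [534. 406.] 18 z 107
side drop 20 [670. 151.] 9 z 108
side blue 79 [ 646. -147.] 14 z 107
side yellow 483 [ 544. -409.] 28 z 61
side w1 198 [439. 223.] 30 z 65
side p1 306 [ 464. -103.] 28 z 65
side p2 96 [ 455. -181.] 15 z 110
```

apply_moves:
  increments:
    - {"gripper":80,"delta_pos":[0,2.0,1.2],"dr":[0,0,0]}
    - {"gripper":80,"delta_pos":[0,1.1,0.7],"dr":[0,0,0]}
    - {"gripper":80,"delta_pos":[2.5,0,0],"dr":[0,0,0]}
    - {"gripper":80,"delta_pos":[3.5,0,0],"dr":[0,0,0]}
    - {"gripper":80,"delta_pos":[3.5,0,0],"dr":[0,0,0]}

```text
t: 25.8
ee_pos: [672.4, 149.6, 110.8]
orientation: [0.0, 1.568, 0.001]
ft_force: [-0.2, -0.7, -1.0]
width: 69.9
```

apply_moves:
  increments:
    - {"gripper":80,"delta_pos":[3.0,0,0],"dr":[0,0,0]}
    - {"gripper":80,"delta_pos":[2.0,0,0],"dr":[0,0,0]}
    - {"gripper":80,"delta_pos":[1.4,0,0],"dr":[0,0,0]}
    - {"gripper":80,"delta_pos":[0,0,0],"dr":[0,0,0]}
    - {"gripper":80,"delta_pos":[0,0,0],"dr":[0,0,0]}

```text
t: 26.22
ee_pos: [671.4, 149.5, 46.3]
orientation: [-0.0, 1.571, -0.0]
ft_force: [0.8, 0.3, 1.5]
width: 70.2
```

apply_moves:
  increments:
    - {"gripper":20,"delta_pos":[0,0,0],"dr":[0,0,0]}
    - {"gripper":20,"delta_pos":[0,0,0],"dr":[0,0,0]}
    - {"gripper":20,"delta_pos":[0,0,0],"dr":[0,0,0]}
    - {"gripper":20,"delta_pos":[0,0,0],"dr":[0,0,0]}
    - {"gripper":20,"delta_pos":[0,0,0],"dr":[0,0,0]}

```text
t: 26.63
ee_pos: [671.8, 150.1, 47.0]
orientation: [-0.0, 1.57, 0.001]
ft_force: [0.3, -0.2, 0.1]
width: 40.2
```

apply_moves:
  increments:
    - {"gripper":20,"delta_pos":[0,0,0],"dr":[0,0,0]}
    - {"gripper":20,"delta_pos":[0,0,0],"dr":[0,0,0]}
    - {"gripper":20,"delta_pos":[0,0,0],"dr":[0,0,0]}
    - {"gripper":20,"delta_pos":[0,0,0],"dr":[0,0,0]}
    - {"gripper":20,"delta_pos":[0,0,0],"dr":[0,0,0]}

```text
t: 27.05
ee_pos: [672.1, 150.0, 47.1]
orientation: [-0.001, 1.569, 0.001]
ft_force: [-0.7, -1.3, 5.6]
width: 26.2
```

```bash
python3 w.py w5; python3 - <<'E'
from h import *
i,W=cloud("side"); save("s5",cv2.resize(i[80:240,200:360],None,fx=3,fy=3))
E
```

```text
[672.1 150.   47. ] [ 0.2   0.69  1.56 -0.    0.89 -1.37] 25.8
```

View pics/w5.png

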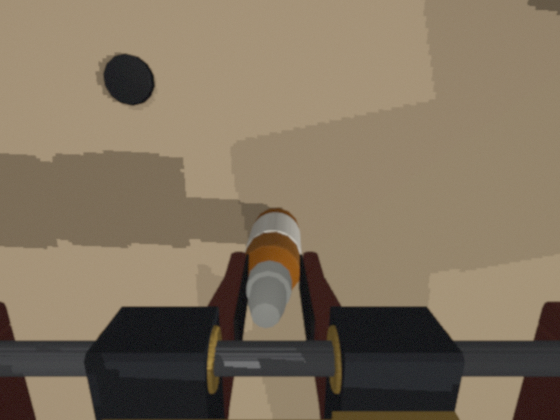

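View pics/s5.png

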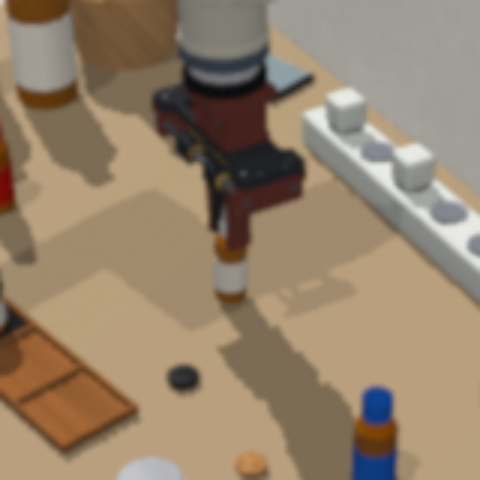

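```bash
python3 - <<'E'
from h import *
i,W=cloud("side")
q=W.reshape(-1,3);c=i.reshape(-1,3).astype(int)
m=(abs(q[:,0]-672)<40)&(abs(q[:,1]-150)<60)&(q[:,2]>20)&(q[:,2]<125)
q=q[m];c=c[m]
dark=(c[:,0]<110)&(c[:,0]-c[:,2]<70)&(c[:,2]<60)
s=q[dark];print("finger z",np.round(np.percentile(s[:,2],[0,5,20,50])) if len(s) else 0)
for z in range(20,122,6):
    k=abs(q[:,2]-z)<3
    if k.sum(): print(z,k.sum(),np.round(q[k].min(0)),np.round(q[k].max(0)),c[k].mean(0).round())
W=np.load("side0.npz")["W"].reshape(-1,3)
for n,(x,y) in(("drop",(671,151)),("green",(622,261)),("jar",(611,-275))):
  for z in range(10,112,8):
    k=(abs(W[:,2]-z)<4)&(np.hypot(W[:,0]-x,W[:,1]-y)<32)
    if k.sum()>3: 
        d=W[k][:,:2]-(x,y); print(n,z,k.sum(),np.round(d.mean(0)),"r~",np.round(np.median(np.hypot(*d.T)),1))
E
```

```text
finger z [52. 60. 77. 94.]
20 10 [657. 132.  21.] [682. 147.  22.] [143. 137. 129.]
26 17 [655. 131.  23.] [681. 150.  29.] [145. 140. 132.]
32 19 [656. 132.  29.] [679. 152.  35.] [146. 141. 133.]
38 15 [656. 132.  36.] [683. 152.  41.] [144. 139. 131.]
44 24 [655. 131.  41.] [683. 153.  46.] [145. 139. 130.]
50 18 [657. 131.  48.] [683. 152.  53.] [126. 109.  93.]
56 13 [655. 130.  54.] [682. 147.  58.] [105.  72.  38.]
62 21 [656. 132.  59.] [681. 152.  65.] [104.  70.  35.]
68 18 [656. 130.  65.] [680. 171.  71.] [102.  67.  32.]
74 25 [657. 126.  71.] [681. 169.  77.] [95. 60. 37.]
80 23 [660. 127.  77.] [682. 170.  83.] [86. 57. 45.]
86 23 [659. 123.  83.] [675. 171.  89.] [76. 55. 48.]
92 32 [660. 123.  89.] [681. 173.  95.] [74. 56. 51.]
98 27 [661. 125.  95.] [682. 173. 101.] [69. 48. 42.]
104 20 [661. 126. 101.] [680. 166. 106.] [60. 41. 38.]
110 22 [659. 125. 107.] [675. 176. 113.] [60. 42. 37.]
116 17 [660. 125. 113.] [675. 176. 119.] [69. 50. 42.]
drop 10 23 [ -6. -10.] r~ 15.1
drop 18 21 [ -1. -11.] r~ 14.4
drop 26 22 [ -6. -11.] r~ 15.5
drop 34 32 [ -5. -10.] r~ 15.6
d
[... 206 characters left out ...]
drop 98 17 [-0. -5.] r~ 7.3
drop 106 15 [-0. -0.] r~ 5.8
green 10 23 [ -5. -10.] r~ 16.1
green 18 28 [ -6. -11.] r~ 16.8
green 26 26 [ -7. -11.] r~ 16.8
green 34 26 [ -5. -12.] r~ 16.7
green 42 22 [-7. -9.] r~ 16.0
green 50 31 [ -6. -12.] r~ 17.8
green 58 30 [ -4. -10.] r~ 17.1
green 66 30 [ -7. -10.] r~ 16.4
green 74 29 [ -6. -10.] r~ 16.5
green 82 36 [-4. -7.] r~ 12.7
green 90 20 [-5. -6.] r~ 11.5
green 98 19 [-4. -7.] r~ 11.9
green 106 43 [-1. -1.] r~ 9.8
jar 10 40 [-11. -17.] r~ 25.6
jar 18 52 [-12. -17.] r~ 26.2
jar 26 55 [-11. -17.] r~ 26.2
jar 34 60 [-11. -17.] r~ 25.8
jar 42 48 [-14. -17.] r~ 25.7
jar 50 55 [-11. -18.] r~ 26.3
jar 58 233 [-3. -4.] r~ 20.8
jar 66 142 [-1. -2.] r~ 19.7
```

```bash
python3 - <<'E'
from h import *
for cam in("wrist","side"):
    i,W=cloud(cam); q=W.reshape(-1,3)
    print(cam)
    m=(abs(q[:,0]-672)<60)&(abs(q[:,1]-150)<100)&(q[:,2]>15)&(q[:,2]<200); q=q[m]
    for z in range(30,190,8):
        k=abs(q[:,2]-z)<4; s=q[k]; 
        if len(s): print(z,len(s),"x",np.round(s[:,0].min()),np.round(s[:,0].max()),"y",np.round(np.unique(np.round((s[:,1]-150)/5)*5)).astype(int).tolist())
E
```

```text
wrist
30 188 x 656.0 669.0 y [-15, -10, -5, 0, 5, 10, 15]
38 218 x 656.0 670.0 y [-15, -10, -5, 0, 5, 10, 15]
46 305 x 656.0 671.0 y [-15, -10, -5, 0, 5, 10, 15]
54 292 x 656.0 670.0 y [-15, -10, -5, 0, 5, 10, 15]
62 290 x 657.0 668.0 y [-15, -10, -5, 0, 5, 10, 15]
70 991 x 657.0 682.0 y [-20, -15, -10, -5, 0, 5, 10, 15, 20]
78 776 x 659.0 682.0 y [-20, -15, -10, -5, 0, 5, 10, 15, 20, 25]
86 1079 x 660.0 682.0 y [-20, -15, -10, -5, 0, 5, 10, 15, 20, 25]
94 787 x 660.0 683.0 y [-20, -15, -10, -5, 0, 5, 15, 20, 25]
102 1177 x 660.0 682.0 y [-25, -20, -15, -10, -5, 0, 5, 15, 20, 25]
110 1371 x 660.0 682.0 y [-25, -20, -15, -10, -5, 0, 5, 15, 20, 25]
118 826 x 660.0 679.0 y [-25, -20, -15, -10, 15, 20, 25]
126 708 x 660.0 672.0 y [-20, -15, -10, 15, 20]
134 430 x 660.0 685.0 y [-20, -15, 15, 20]
142 270 x 660.0 685.0 y [-15, 15]
150 2883 x 639.0 684.0 y [-75, -70, -40, -35, -30, -25, -20, -15, 15, 20, 25, 30, 35, 40, 70, 75]
158 7549 x 638.0 676.0 y [-75, -70, -65, -60, -55, -50, -45, -40, -35, -30, -25, -20, -15, -10, -5, 0, 5, 10, 15, 20, 25, 30, 35, 40, 45, 50, 55, 60, 65, 70, 75]
166
[... 892 characters left out ...]
6 7 x 660.0 666.0 y [-25, -20, 15]
134 7 x 659.0 662.0 y [-30, -25, -20, -15]
142 2 x 661.0 661.0 y [-25, -20]
150 21 x 641.0 687.0 y [-80, -75, -25, 15, 20, 75, 80]
158 106 x 638.0 704.0 y [-85, -80, -75, -40, -35, -30, -25, -20, -15, 10, 15, 20, 25, 35, 70, 75, 80]
166 150 x 637.0 704.0 y [-85, -80, -75, -65, -60, -55, -50, -45, -40, -35, -30, -25, -20, -5, 0, 5, 10, 15, 20, 25, 30, 35, 40, 50, 55, 60, 65, 70, 75]
174 138 x 637.0 702.0 y [-90, -85, -80, -75, -55, -45, -40, -35, -30, -25, -20, -15, 0, 5, 10, 15, 20, 25, 30, 35, 40, 45, 50, 55, 70, 75, 80, 85]
182 88 x 638.0 703.0 y [-90, -85, -80, -70, -65, -45, -40, -30, -25, -20, -15, -5, 5, 10, 20, 25, 30, 35, 60, 65, 70, 75, 80, 85, 90]
```

The fingertips measure about 28 mm higher than the stated TCP implies, so the dropper is pinched at its shoulder. I'll reopen, go 27 mm lower and regrip.

apply_moves:
  increments:
    - {"gripper":40,"delta_pos":[0,0,0],"dr":[0,0,0]}
    - {"gripper":60,"delta_pos":[0,0,0],"dr":[0,0,0]}
    - {"gripper":75,"delta_pos":[0,0,0],"dr":[0,0,0]}
    - {"gripper":75,"delta_pos":[0,0,0],"dr":[0,0,0]}
    - {"gripper":75,"delta_pos":[0,0,0],"dr":[0,0,0]}

```text
t: 27.77
ee_pos: [671.5, 150.0, 46.3]
orientation: [-0.001, 1.571, 0.001]
ft_force: [0.1, -0.8, 0.8]
width: 55.8
```

apply_moves:
  increments:
    - {"gripper":75,"delta_pos":[0,0,0],"dr":[0,0,0]}
    - {"gripper":75,"delta_pos":[0,0,0],"dr":[0,0,0]}
    - {"gripper":75,"delta_pos":[1.0,0,0],"dr":[0,0,0]}
    - {"gripper":75,"delta_pos":[1.2,0,0],"dr":[0,0,0]}
    - {"gripper":75,"delta_pos":[0.5,0,0],"dr":[0,0,0]}

```text
t: 28.18
ee_pos: [669.9, 149.7, 16.5]
orientation: [-0.001, 1.574, 0.0]
ft_force: [-0.1, -0.3, -0.4]
width: 65.9
```

```bash
python3 - <<'E'
from h import *
o=ctrl.get_obs();print(o["ee_pos"].round(1) if hasattr(o["ee_pos"],"round") else o["ee_pos"],o["width"],o["ft_force"])
i,W=cloud("wrist"); q=W.reshape(-1,3)
for z in range(10,130,10):
    k=(abs(q[:,2]-z)<5)&(np.hypot(q[:,0]-671,q[:,1]-151)<22); s=q[k]
    if len(s): print(z,len(s),np.round(s[:,:2].min(0)),np.round(s[:,:2].max(0)),"ymid",round((s[:,1].min()+s[:,1].max())/2))
E
```

```text
[669.9 149.7  16.5] 65.91169734184128 [-0.08463931 -0.33943199 -0.36395193]
10 205 [656. 137.] [670. 167.] ymid 152
20 265 [655. 136.] [670. 167.] ymid 151
30 350 [655. 134.] [672. 166.] ymid 150
40 403 [654. 133.] [672. 166.] ymid 149
50 610 [654. 132.] [674. 164.] ymid 148
60 579 [654. 132.] [669. 163.] ymid 147
70 1591 [654. 130.] [681. 162.] ymid 146
80 841 [658. 135.] [676. 158.] ymid 146
90 1180 [658. 134.] [674. 155.] ymid 144
100 683 [660. 136.] [669. 152.] ymid 144
110 70 [673. 139.] [676. 146.] ymid 143
```

apply_moves:
  increments:
    - {"gripper":75,"delta_pos":[0,0,0],"dr":[0,0,0]}
    - {"gripper":75,"delta_pos":[0,0,0],"dr":[0,0,0]}
    - {"gripper":75,"delta_pos":[0,0,0],"dr":[0,0,0]}
    - {"gripper":75,"delta_pos":[0,0,0],"dr":[0,0,0]}
    - {"gripper":75,"delta_pos":[0,0,0],"dr":[0,0,0]}

```text
t: 28.65
ee_pos: [671.8, 150.1, 19.6]
orientation: [-0.0, 1.57, 0.001]
ft_force: [0.7, 0.3, 0.5]
width: 65.4
```

```bash
cat > d.py <<'E'
from h import *
o=ctrl.get_obs();print(np.round(o["ee_pos"],1),o["width"])
i,W=cloud("wrist"); q=W.reshape(-1,3)
for z in range(10,130,10):
    k=(abs(q[:,2]-z)<5)&(np.hypot(q[:,0]-671,q[:,1]-151)<22); s=q[k]
    if len(s): print(z,len(s),np.round(s[:,:2].min(0)),np.round(s[:,:2].max(0)),"ymid",round((s[:,1].min()+s[:,1].max())/2))
E
python3 d.py
```

```text
[671.8 150.1  19.6] 65.42784749540256
10 181 [656. 137.] [667. 166.] ymid 152
20 287 [656. 136.] [670. 168.] ymid 152
30 347 [656. 135.] [670. 168.] ymid 152
40 402 [656. 136.] [669. 167.] ymid 151
50 606 [656. 135.] [673. 168.] ymid 151
60 553 [656. 136.] [670. 167.] ymid 151
70 1622 [656. 135.] [680. 166.] ymid 151
80 697 [660. 139.] [673. 163.] ymid 151
90 1145 [661. 140.] [677. 161.] ymid 151
100 793 [662. 142.] [672. 159.] ymid 150
110 4 [665. 149.] [665. 151.] ymid 150
```

Upright again and centred. Grip on the body now.

apply_moves:
  increments:
    - {"gripper":20,"delta_pos":[0,0.1,0],"dr":[0,0,0]}
    - {"gripper":20,"delta_pos":[0,0,0],"dr":[0,0,0]}
    - {"gripper":20,"delta_pos":[0,0,0],"dr":[0,0,0]}
    - {"gripper":20,"delta_pos":[0,0,0],"dr":[0,0,0]}
    - {"gripper":20,"delta_pos":[0,0,0],"dr":[0,0,0]}

```text
t: 29.12
ee_pos: [671.4, 151.0, 19.2]
orientation: [-0.001, 1.571, 0.001]
ft_force: [-0.2, -0.1, -0.0]
width: 35.9
```

apply_moves:
  increments:
    - {"gripper":20,"delta_pos":[0,0,0],"dr":[0,0,0]}
    - {"gripper":20,"delta_pos":[0,0,0],"dr":[0,0,0]}
    - {"gripper":20,"delta_pos":[0,0,0],"dr":[0,0,0]}
    - {"gripper":20,"delta_pos":[0,0,0],"dr":[0,0,0]}
    - {"gripper":20,"delta_pos":[0,0,0],"dr":[0,0,0]}

```text
t: 29.53
ee_pos: [671.4, 151.0, 19.2]
orientation: [-0.001, 1.571, 0.001]
ft_force: [0.2, 0.1, -0.9]
width: 31.6
```

```bash
python3 d.py
```

```text
[671.4 151.   19.2] 31.589971470413015
10 185 [656. 137.] [667. 166.] ymid 151
20 293 [656. 136.] [670. 168.] ymid 152
30 359 [656. 136.] [669. 168.] ymid 152
40 466 [656. 132.] [668. 170.] ymid 151
50 809 [656. 132.] [671. 170.] ymid 151
60 857 [656. 132.] [681. 170.] ymid 151
70 2050 [657. 132.] [682. 170.] ymid 151
80 1187 [660. 132.] [682. 170.] ymid 151
90 1699 [660. 131.] [678. 171.] ymid 151
100 1277 [660. 131.] [683. 170.] ymid 151
110 405 [659. 131.] [684. 171.] ymid 151
120 568 [662. 134.] [684. 169.] ymid 152
```

apply_moves:
  increments:
    - {"gripper":20,"delta_pos":[-1.0,0,0],"dr":[0,0,0]}
    - {"gripper":20,"delta_pos":[-2.5,0,0],"dr":[0,0,0]}
    - {"gripper":20,"delta_pos":[-3.5,0,0],"dr":[0,0,0]}
    - {"gripper":20,"delta_pos":[-3.5,0,0],"dr":[0,0,0]}
    - {"gripper":20,"delta_pos":[-3.0,0,0],"dr":[0,0,0]}

```text
t: 30.0
ee_pos: [671.7, 151.1, 157.0]
orientation: [-0.0, 1.57, 0.001]
ft_force: [1.1, 1.0, -0.7]
width: 31.5
```

apply_moves:
  increments:
    - {"gripper":20,"delta_pos":[-1.5,-0.1,-1.5],"dr":[0,0,0]}
    - {"gripper":20,"delta_pos":[0,-0.1,-2.5],"dr":[0,0,0]}
    - {"gripper":20,"delta_pos":[0,-0.1,-3.0],"dr":[0,0,0]}
    - {"gripper":20,"delta_pos":[0,-0.1,-3.0],"dr":[0,0,0]}
    - {"gripper":20,"delta_pos":[0,0,-3.0],"dr":[0,0,0]}

```text
t: 30.42
ee_pos: [540.0, 146.6, 169.9]
orientation: [-0.0, 1.57, 0.0]
ft_force: [-0.4, 0.0, -1.5]
width: 31.2
```

apply_moves:
  increments:
    - {"gripper":20,"delta_pos":[0,0,-3.0],"dr":[0,0,0]}
    - {"gripper":20,"delta_pos":[0,0,-2.5],"dr":[0,0,0]}
    - {"gripper":20,"delta_pos":[0,0,-2.0],"dr":[0,0,0]}
    - {"gripper":20,"delta_pos":[0,0,-1.0],"dr":[0,0,0]}
    - {"gripper":20,"delta_pos":[0,0,0],"dr":[0,0,0]}

```text
t: 30.83
ee_pos: [454.7, 146.8, 169.7]
orientation: [-0.001, 1.571, 0.001]
ft_force: [-0.2, 0.6, -0.2]
width: 31.1
```

apply_moves:
  increments:
    - {"gripper":20,"delta_pos":[0,0,0],"dr":[0,0,0]}
    - {"gripper":20,"delta_pos":[0,0,0],"dr":[0,0,0]}
    - {"gripper":20,"delta_pos":[0,0,0],"dr":[0,0,0]}
    - {"gripper":20,"delta_pos":[0,0,0],"dr":[0,0,0]}
    - {"gripper":20,"delta_pos":[0,0,0],"dr":[0,0,0]}

```text
t: 31.25
ee_pos: [457.0, 146.8, 169.0]
orientation: [-0.0, 1.571, 0.0]
ft_force: [0.4, 0.2, -0.9]
width: 32.0
```

apply_moves:
  increments:
    - {"gripper":20,"delta_pos":[1.5,0,-0.2],"dr":[0,0,0]}
    - {"gripper":20,"delta_pos":[3.0,0,0],"dr":[0,0,0]}
    - {"gripper":20,"delta_pos":[3.0,0,0],"dr":[0,0,0]}
    - {"gripper":20,"delta_pos":[2.5,0,0],"dr":[0,0,0]}
    - {"gripper":20,"delta_pos":[2.0,0,0],"dr":[0,0,0]}

```text
t: 31.67
ee_pos: [454.0, 146.6, 47.3]
orientation: [-0.001, 1.572, 0.0]
ft_force: [0.7, -0.0, -0.6]
width: 31.5
```

apply_moves:
  increments:
    - {"gripper":20,"delta_pos":[1.2,0,0],"dr":[0,0,0]}
    - {"gripper":20,"delta_pos":[0.7,0,0],"dr":[0,0,0]}
    - {"gripper":20,"delta_pos":[0.3,0,0],"dr":[0,0,0]}
    - {"gripper":20,"delta_pos":[0.2,0,0],"dr":[0,0,0]}
    - {"gripper":20,"delta_pos":[0.1,0,0],"dr":[0,0,0]}

```text
t: 32.08
ee_pos: [455.0, 147.0, 24.5]
orientation: [-0.0, 1.57, 0.001]
ft_force: [-0.4, -0.7, -0.8]
width: 31.7
```

apply_moves:
  increments:
    - {"gripper":20,"delta_pos":[0,0,0],"dr":[0,0,0]}
    - {"gripper":20,"delta_pos":[0,0,0],"dr":[0,0,0]}
    - {"gripper":20,"delta_pos":[0,0,0],"dr":[0,0,0]}
    - {"gripper":20,"delta_pos":[0,0,0],"dr":[0,0,0]}
    - {"gripper":20,"delta_pos":[0,0,0],"dr":[0,0,0]}

```text
t: 32.5
ee_pos: [454.6, 146.9, 24.5]
orientation: [-0.0, 1.57, 0.001]
ft_force: [1.0, -0.3, 0.3]
width: 31.4
```

apply_moves:
  increments:
    - {"gripper":20,"delta_pos":[0.08,0,0],"dr":[0,0,0]}
    - {"gripper":20,"delta_pos":[0.05,0,0],"dr":[0,0,0]}
    - {"gripper":20,"delta_pos":[0,0,0],"dr":[0,0,0]}
    - {"gripper":55,"delta_pos":[0,0,0],"dr":[0,0,0]}
    - {"gripper":55,"delta_pos":[0,0,0],"dr":[0,0,0]}

```text
t: 32.92
ee_pos: [454.5, 146.9, 22.9]
orientation: [-0.001, 1.571, 0.001]
ft_force: [0.2, -0.2, -0.3]
width: 41.4
```

apply_moves:
  increments:
    - {"gripper":55,"delta_pos":[0,0,0],"dr":[0,0,0]}
    - {"gripper":55,"delta_pos":[0,0,0],"dr":[0,0,0]}
    - {"gripper":55,"delta_pos":[0,0,0],"dr":[0,0,0]}
    - {"gripper":55,"delta_pos":[-1.0,0,0],"dr":[0,0,0]}
    - {"gripper":55,"delta_pos":[-2.5,0,0],"dr":[0,0,0]}

```text
t: 33.33
ee_pos: [452.3, 146.2, 56.5]
orientation: [-0.002, 1.576, -0.001]
ft_force: [-1.5, 0.8, 0.7]
width: 48.3
```

apply_moves:
  increments:
    - {"gripper":55,"delta_pos":[-3.0,0,0],"dr":[0,0,0]}
    - {"gripper":55,"delta_pos":[-3.5,0,0],"dr":[0,0,0]}
    - {"gripper":55,"delta_pos":[-3.5,0,0],"dr":[0,0,0]}
    - {"gripper":70,"delta_pos":[-1.5,2.0,0.6],"dr":[0,0,0]}
    - {"gripper":70,"delta_pos":[0,3.3,1.0],"dr":[0,0,0]}

```text
t: 33.75
ee_pos: [472.1, 199.5, 177.9]
orientation: [0.003, 1.564, -0.0]
ft_force: [1.3, -0.4, 0.6]
width: 58.3
```

apply_moves:
  increments:
    - {"gripper":70,"delta_pos":[0,3.3,1.0],"dr":[0,0,0]}
    - {"gripper":70,"delta_pos":[0,3.3,1.0],"dr":[0,0,0]}
    - {"gripper":70,"delta_pos":[0,3.3,1.0],"dr":[0,0,0]}
    - {"gripper":70,"delta_pos":[0,3.3,1.0],"dr":[0,0,0]}
    - {"gripper":70,"delta_pos":[0,3.3,1.0],"dr":[0,0,0]}

```text
t: 34.17
ee_pos: [520.3, 366.5, 173.7]
orientation: [-0.001, 1.571, 0.001]
ft_force: [0.9, -0.5, -0.3]
width: 61.6
```

apply_moves:
  increments:
    - {"gripper":70,"delta_pos":[0,2.8,0.8],"dr":[0,0,0]}
    - {"gripper":70,"delta_pos":[0,1.5,0.5],"dr":[0,0,0]}
    - {"gripper":70,"delta_pos":[0,0,0],"dr":[0,0,0]}
    - {"gripper":70,"delta_pos":[0,0,0],"dr":[0,0,0]}
    - {"gripper":70,"delta_pos":[0,0,0],"dr":[0,0,0]}

```text
t: 34.58
ee_pos: [532.6, 406.9, 172.9]
orientation: [-0.001, 1.572, -0.0]
ft_force: [-0.3, -0.1, -0.4]
width: 61.6
```

```bash
python3 c.py
```

```text
[532.6 406.9 172.9] [ 0.63  0.52  1.54 -0.    1.08 -0.94]
top blue 76 [ 647. -146.] 13 z 106
top yellow 321 [ 544. -406.] 28 z 60
top w1 319 [441. 224.] 27 z 64
top w2 27 [456. 146.] 8 z 110
top p1 316 [ 465. -102.] 27 z 64
top p2 81 [ 457. -181.] 13 z 110
side red 41 [532. 408.] 16 z 107
side blue 79 [ 649. -148.] 15 z 107
side yellow 487 [ 544. -408.] 28 z 61
side w1 201 [438. 224.] 30 z 65
side w2 23 [455. 146.] 7 z 112
side p1 298 [ 466. -104.] 29 z 65
side p2 98 [ 457. -181.] 14 z 110
```

apply_moves:
  increments:
    - {"gripper":70,"delta_pos":[2.0,0.1,0.1],"dr":[0,0,0]}
    - {"gripper":70,"delta_pos":[3.0,0,0],"dr":[0,0,0]}
    - {"gripper":70,"delta_pos":[3.5,0,0],"dr":[0,0,0]}
    - {"gripper":70,"delta_pos":[3.0,0,0],"dr":[0,0,0]}
    - {"gripper":70,"delta_pos":[2.0,0,0],"dr":[0,0,0]}

```text
t: 35.1
ee_pos: [532.9, 406.7, 35.3]
orientation: [-0.001, 1.574, -0.002]
ft_force: [0.4, -0.8, -0.2]
width: 61.5
```

apply_moves:
  increments:
    - {"gripper":70,"delta_pos":[1.6,0,0],"dr":[0,0,0]}
    - {"gripper":70,"delta_pos":[0,0,0],"dr":[0,0,0]}
    - {"gripper":70,"delta_pos":[0,0,0],"dr":[0,0,0]}
    - {"gripper":20,"delta_pos":[0,0,0],"dr":[0,0,0]}
    - {"gripper":20,"delta_pos":[0,0,0],"dr":[0,0,0]}

```text
t: 35.52
ee_pos: [535.3, 409.3, 23.7]
orientation: [0.001, 1.569, 0.001]
ft_force: [-0.6, 0.2, -0.4]
width: 51.4
```

apply_moves:
  increments:
    - {"gripper":20,"delta_pos":[0,0,0],"dr":[0,0,0]}
    - {"gripper":20,"delta_pos":[0,0,0],"dr":[0,0,0]}
    - {"gripper":20,"delta_pos":[0,0,0],"dr":[0,0,0]}
    - {"gripper":20,"delta_pos":[0,0,0],"dr":[0,0,0]}
    - {"gripper":20,"delta_pos":[0,0,0],"dr":[0,0,0]}

```text
t: 35.93
ee_pos: [534.8, 409.3, 22.9]
orientation: [-0.0, 1.57, 0.001]
ft_force: [0.2, -0.0, 5.9]
width: 35.4
```

apply_moves:
  increments:
    - {"gripper":20,"delta_pos":[0,0,0],"dr":[0,0,0]}
    - {"gripper":20,"delta_pos":[0,0,0],"dr":[0,0,0]}
    - {"gripper":20,"delta_pos":[0,0,0],"dr":[0,0,0]}
    - {"gripper":20,"delta_pos":[0,0,0],"dr":[0,0,0]}
    - {"gripper":20,"delta_pos":[0,0,0],"dr":[0,0,0]}

```text
t: 36.35
ee_pos: [534.8, 409.3, 22.9]
orientation: [-0.0, 1.57, 0.001]
ft_force: [0.2, -0.8, 5.8]
width: 35.7
```

apply_moves:
  increments:
    - {"gripper":20,"delta_pos":[-1.0,0,0],"dr":[0,0,0]}
    - {"gripper":20,"delta_pos":[-2.5,0,0],"dr":[0,0,0]}
    - {"gripper":20,"delta_pos":[-3.5,0,0],"dr":[0,0,0]}
    - {"gripper":20,"delta_pos":[-3.5,0,0],"dr":[0,0,0]}
    - {"gripper":20,"delta_pos":[-3.0,0,0],"dr":[0,0,0]}

```text
t: 36.77
ee_pos: [534.2, 408.9, 159.2]
orientation: [-0.0, 1.57, 0.001]
ft_force: [0.2, 0.6, -0.5]
width: 35.2
```

apply_moves:
  increments:
    - {"gripper":20,"delta_pos":[-1.5,-1.5,-0.3],"dr":[0,0,0]}
    - {"gripper":20,"delta_pos":[0,-2.5,-0.5],"dr":[0,0,0]}
    - {"gripper":20,"delta_pos":[0,-3.0,-0.6],"dr":[0,0,0]}
    - {"gripper":20,"delta_pos":[0,-3.2,-0.6],"dr":[0,0,0]}
    - {"gripper":20,"delta_pos":[0,-3.2,-0.6],"dr":[0,0,0]}

```text
t: 37.18
ee_pos: [507.5, 273.8, 172.3]
orientation: [-0.001, 1.571, 0.001]
ft_force: [0.2, -0.8, -0.5]
width: 35.2
```

apply_moves:
  increments:
    - {"gripper":20,"delta_pos":[0,-3.2,-0.6],"dr":[0,0,0]}
    - {"gripper":20,"delta_pos":[0,-3.2,-0.6],"dr":[0,0,0]}
    - {"gripper":20,"delta_pos":[0,-3.2,-0.6],"dr":[0,0,0]}
    - {"gripper":20,"delta_pos":[0,-3.2,-0.6],"dr":[0,0,0]}
    - {"gripper":20,"delta_pos":[0,-3.2,-0.6],"dr":[0,0,0]}

```text
t: 37.6
ee_pos: [477.6, 113.5, 172.3]
orientation: [-0.001, 1.571, 0.001]
ft_force: [-0.3, 0.8, -0.8]
width: 35.4
```

apply_moves:
  increments:
    - {"gripper":20,"delta_pos":[0,-2.5,-0.5],"dr":[0,0,0]}
    - {"gripper":20,"delta_pos":[0,-1.5,-0.3],"dr":[0,0,0]}
    - {"gripper":20,"delta_pos":[0,-0.5,0],"dr":[0,0,0]}
    - {"gripper":20,"delta_pos":[0,0,0],"dr":[0,0,0]}
    - {"gripper":20,"delta_pos":[0,0,0],"dr":[0,0,0]}

```text
t: 38.02
ee_pos: [470.9, 70.3, 172.2]
orientation: [0.0, 1.57, 0.0]
ft_force: [-0.1, -0.1, -1.5]
width: 35.5
```

apply_moves:
  increments:
    - {"gripper":20,"delta_pos":[0,0,0],"dr":[0,0,0]}
    - {"gripper":20,"delta_pos":[0,0,0],"dr":[0,0,0]}
    - {"gripper":20,"delta_pos":[0,0,0],"dr":[0,0,0]}
    - {"gripper":20,"delta_pos":[0,0,0],"dr":[0,0,0]}
    - {"gripper":20,"delta_pos":[0,0,0],"dr":[0,0,0]}

```text
t: 38.43
ee_pos: [470.5, 70.3, 171.8]
orientation: [-0.001, 1.571, 0.001]
ft_force: [1.1, -0.3, -0.9]
width: 35.6
```

Descend 144 mm, check, ease down.

apply_moves:
  increments:
    - {"gripper":20,"delta_pos":[1.5,0,0],"dr":[0,0,0]}
    - {"gripper":20,"delta_pos":[3.0,0,0],"dr":[0,0,0]}
    - {"gripper":20,"delta_pos":[3.0,0,0],"dr":[0,0,0]}
    - {"gripper":20,"delta_pos":[2.5,0,0],"dr":[0,0,0]}
    - {"gripper":20,"delta_pos":[2.0,0,0],"dr":[0,0,0]}

```text
t: 38.85
ee_pos: [469.8, 69.9, 50.2]
orientation: [-0.001, 1.572, 0.001]
ft_force: [0.3, 0.2, -1.3]
width: 35.6
```

apply_moves:
  increments:
    - {"gripper":20,"delta_pos":[1.2,0,0],"dr":[0,0,0]}
    - {"gripper":20,"delta_pos":[0.7,0,0],"dr":[0,0,0]}
    - {"gripper":20,"delta_pos":[0.3,0,0],"dr":[0,0,0]}
    - {"gripper":20,"delta_pos":[0.2,0,0],"dr":[0,0,0]}
    - {"gripper":20,"delta_pos":[0,0,0],"dr":[0,0,0]}

```text
t: 39.27
ee_pos: [470.9, 70.0, 28.2]
orientation: [-0.001, 1.57, 0.001]
ft_force: [0.4, 0.7, -1.5]
width: 35.3
```

apply_moves:
  increments:
    - {"gripper":20,"delta_pos":[0,0,0],"dr":[0,0,0]}
    - {"gripper":20,"delta_pos":[0,0,0],"dr":[0,0,0]}
    - {"gripper":20,"delta_pos":[0,0,0],"dr":[0,0,0]}
    - {"gripper":20,"delta_pos":[0,0,0],"dr":[0,0,0]}
    - {"gripper":20,"delta_pos":[0,0,0],"dr":[0,0,0]}

```text
t: 39.68
ee_pos: [470.7, 69.9, 28.2]
orientation: [-0.0, 1.57, 0.001]
ft_force: [0.5, 0.2, -1.7]
width: 35.8
```

apply_moves:
  increments:
    - {"gripper":20,"delta_pos":[0.08,0,0],"dr":[0,0,0]}
    - {"gripper":20,"delta_pos":[0.05,0,0],"dr":[0,0,0]}
    - {"gripper":20,"delta_pos":[0,0,0],"dr":[0,0,0]}
    - {"gripper":58,"delta_pos":[0,0,0],"dr":[0,0,0]}
    - {"gripper":58,"delta_pos":[0,0,0],"dr":[0,0,0]}

```text
t: 40.1
ee_pos: [470.6, 69.9, 26.6]
orientation: [-0.001, 1.571, 0.001]
ft_force: [-0.5, 0.4, -0.3]
width: 45.3
```

apply_moves:
  increments:
    - {"gripper":58,"delta_pos":[0,0,0],"dr":[0,0,0]}
    - {"gripper":58,"delta_pos":[0,0,0],"dr":[0,0,0]}
    - {"gripper":58,"delta_pos":[0,0,0],"dr":[0,0,0]}
    - {"gripper":58,"delta_pos":[-1.0,0,0],"dr":[0,0,0]}
    - {"gripper":58,"delta_pos":[-2.5,0,0],"dr":[0,0,0]}

```text
t: 40.52
ee_pos: [468.3, 69.6, 60.2]
orientation: [-0.001, 1.576, 0.0]
ft_force: [-0.8, -0.5, -0.4]
width: 50.9
```

apply_moves:
  increments:
    - {"gripper":58,"delta_pos":[-3.0,0,0],"dr":[0,0,0]}
    - {"gripper":58,"delta_pos":[-3.5,0,0],"dr":[0,0,0]}
    - {"gripper":58,"delta_pos":[-3.5,0,0],"dr":[0,0,0]}
    - {"gripper":58,"delta_pos":[-3.5,0,0],"dr":[0,0,0]}
    - {"gripper":58,"delta_pos":[-2.0,0,0],"dr":[0,0,0]}

```text
t: 40.93
ee_pos: [471.7, 70.0, 221.1]
orientation: [-0.0, 1.566, 0.001]
ft_force: [1.2, -0.6, -0.5]
width: 50.7
```

apply_moves:
  increments:
    - {"gripper":58,"delta_pos":[0,-2.0,2.0],"dr":[0,0,0]}
    - {"gripper":58,"delta_pos":[0,-2.5,2.5],"dr":[0,0,0]}
    - {"gripper":58,"delta_pos":[0,-2.5,2.5],"dr":[0,0,0]}
    - {"gripper":58,"delta_pos":[0,-1.0,2.5],"dr":[0,0,0]}
    - {"gripper":58,"delta_pos":[0,0,2.0],"dr":[0,0,0]}

```text
t: 41.35
ee_pos: [587.0, -12.4, 217.6]
orientation: [0.001, 1.57, -0.002]
ft_force: [0.5, -0.4, 0.4]
width: 51.4
```

apply_moves:
  increments:
    - {"gripper":58,"delta_pos":[0,0,2.5],"dr":[0,0,0]}
    - {"gripper":58,"delta_pos":[0,0,2.0],"dr":[0,0,0]}
    - {"gripper":58,"delta_pos":[0,0,0],"dr":[0,0,0]}
    - {"gripper":58,"delta_pos":[0,0,0],"dr":[0,0,0]}
    - {"gripper":58,"delta_pos":[0,0,0],"dr":[0,0,0]}

```text
t: 41.77
ee_pos: [629.3, -9.9, 216.6]
orientation: [-0.001, 1.572, 0.001]
ft_force: [0.0, -0.8, -0.2]
width: 50.8
```

```bash
python3 c.py; python3 - <<'E'
from h import *
i,W=cloud("side"); save("end",i)
E
```

```text
[629.3  -9.9 216.6] [-0.03  0.41  1.6   0.    1.13 -1.61]
top blue 75 [ 647. -146.] 13 z 105
top yellow 312 [ 544. -407.] 27 z 60
top w1 315 [440. 224.] 27 z 64
top w2 24 [456. 146.] 8 z 111
top p1 80 [ 464. -113.] 23 z 64
top p2 78 [ 458. -180.] 13 z 110
side blue 83 [ 647. -148.] 16 z 107
side yellow 485 [ 545. -407.] 28 z 61
side w1 199 [441. 224.] 28 z 65
side w2 25 [456. 145.] 9 z 111
side w3 62 [469.  70.] 15 z 110
side p1 303 [ 464. -102.] 29 z 65
side p2 96 [ 457. -182.] 14 z 110
```

View pics/end.png

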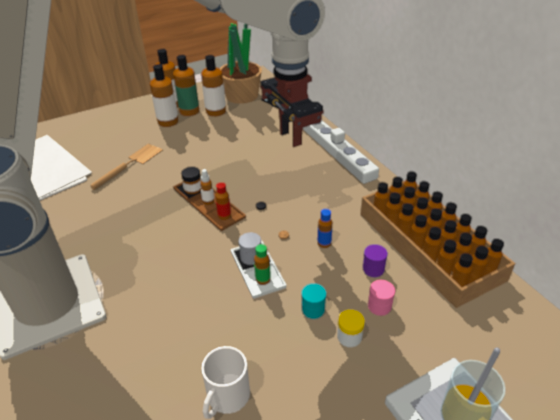

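The picture shows all five items standing in their right bays: wood tray around (185–240, 175–220), white tray around (235–280, 240–290). The blue bottle and yellow pot are unmoved. I'm handing in.

```bash
python3 -c "
from workcell import ctrl
print(ctrl.close_job())"
```

```text
the job is handed in; nothing more can be done
None
```

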